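Break down a stack of pump covers onto their outline boards

TASK

Four cast pump covers have come in stacked on the little wooden skid on the stores bench. Take the stack apart from the top down, one cover at a time, and lay each flat, boss up, on the plywood board of its own outline, centred and lined up with that outline. Lower the covers into place without dropping or tipping any, and leave all four lying neatly on their boards.

Things in the scene. Friction and masses are not known exactly. Their poses are not given: they have to be found in the camera images.
- hex_cover: Plain cast-aluminium pump cover: a flat hexagonal (60 mm across flats, 69 mm across corners) flange 10 mm thick with a round upright boss in its middle, 32 mm in diameter, rising 38 mm above the flange (48 mm overall). About 0.16 kg. Origin at the centre of the underside, z up along the boss. Flats face along x and every 60 degrees from it, so any turn by 60 degrees looks the same. Starts on top of the stack, on the round cover's boss.
- round_cover: Plain cast-aluminium pump cover: a flat round (92 mm diameter) flange 10 mm thick with a round upright boss in its middle, 38 mm in diameter, rising 38 mm above the flange (48 mm overall). About 0.3 kg. Origin at the centre of the underside, z up along the boss. Its yaw does not matter. Starts third from the bottom of the stack, on the oblong cover's boss.
- oblong_cover: Plain cast-aluminium pump cover: a flat oblong, round-ended (60 mm along x, 160 mm along y) flange 10 mm thick with a round upright boss in its middle, 42 mm in diameter, rising 38 mm above the flange (48 mm overall). About 0.38 kg. Origin at the centre of the underside, z up along the boss. A half turn looks the same. Starts second from the bottom of the stack, on the square cover's boss.
- square_cover: Plain cast-aluminium pump cover: a flat square (120 x 120 mm, edges along x and y) flange 10 mm thick with a round upright boss in its middle, 46 mm in diameter, rising 38 mm above the flange (48 mm overall). About 0.5 kg. Origin at the centre of the underside, z up along the boss. Any quarter turn looks the same. Starts at the bottom of the stack, on the skid.
- hex_board: Fixed plywood board 10 mm thick of hexagonal (78 mm across flats) outline, 9 mm larger all round than the hexagonal cover, with a flush black rubber inlay showing the cover's exact outline. Origin at the centre of its underside (its top is 10 mm higher), z up. Its flats face along x and every 60 degrees from it, as on the cover.
- round_board: Fixed plywood board 10 mm thick of round (110 mm diameter) outline, 9 mm larger all round than the round cover, with a flush black rubber inlay showing the cover's exact outline. Origin at the centre of its underside (its top is 10 mm higher), z up. Its yaw does not matter.
- oblong_board: Fixed plywood board 10 mm thick of oblong, round-ended (78 mm along x, 178 mm along y) outline, 9 mm larger all round than the oblong cover, with a flush black rubber inlay showing the cover's exact outline. Origin at the centre of its underside (its top is 10 mm higher), z up. Axes as on the cover.
- square_board: Fixed plywood board 10 mm thick of square (138 x 138 mm) outline, 9 mm larger all round than the square cover, with a flush black rubber inlay showing the cover's exact outline. Origin at the centre of its underside (its top is 10 mm higher), z up. Axes as on the cover.
- skid: Small fixed slatted wooden skid, 140 x 140 mm, 24 mm high, that carries the stack (top of the stack 216 mm above the table; each cover turned differently and up to 5 mm off centre on the one below). Origin at the centre of its underside, z up. Loose clutter between skid and boards (open carton, spanner, tape roll, small box) is at most 70 mm high; taller cans stand only off to the sides.
There are look-alikes about, which are no part of the job. What is shaped like the hex_board but green is not meant.

How it is judged (in metres and radians):
On the way, in this order (a step that is already met when the one before it is completed fails the run):
1. the hexagonal cover rests, let go, on the hexagonal board (horizontal distance between hex_cover and hex_board below 0.012 m and z of hex_cover in the frame of hex_board between 0.006 and 0.014 m and angle between hex_cover's own z axis and vertical below 0.08 rad and (angle between the x axis of hex_cover and the x axis of hex_board, either way round below 0.21 rad or angle between the x axis of hex_cover and the x axis of hex_board, either way round between 0.837198 and 1.2572 rad) and contact force between hex_cover and the fingers below 0.05 N and linear speed of hex_cover below 0.03 m/s), for 0.2 s.
2. the round cover rests, let go, on the round board, the earlier ones still on theirs (horizontal distance between hex_cover and hex_board below 0.012 m and z of hex_cover in the frame of hex_board between 0.006 and 0.014 m and angle between each of hex_cover, round_cover's own z axis and vertical below 0.08 rad and (angle between the x axis of hex_cover and the x axis of hex_board, either way round below 0.21 rad or angle between the x axis of hex_cover and the x axis of hex_board, either way round between 0.837198 and 1.2572 rad) and horizontal distance between round_cover and round_board below 0.012 m and z of round_cover in the frame of round_board between 0.006 and 0.014 m and contact force between round_cover and the fingers below 0.05 N and linear speed of round_cover below 0.03 m/s), for 0.2 s.
3. the oblong cover rests, let go, on the oblong board, the earlier ones still on theirs (horizontal distance between hex_cover and hex_board below 0.012 m and z of hex_cover in the frame of hex_board between 0.006 and 0.014 m and angle between each of hex_cover, round_cover, oblong_cover's own z axis and vertical below 0.08 rad and (angle between the x axis of hex_cover and the x axis of hex_board, either way round below 0.21 rad or angle between the x axis of hex_cover and the x axis of hex_board, either way round between 0.837198 and 1.2572 rad) and horizontal distance between round_cover and round_board below 0.012 m and z of round_cover in the frame of round_board between 0.006 and 0.014 m and horizontal distance between oblong_cover and oblong_board below 0.012 m and z of oblong_cover in the frame of oblong_board between 0.006 and 0.014 m and angle between the x axis of oblong_cover and the x axis of oblong_board, either way round below 0.21 rad and contact force between oblong_cover and the fingers below 0.05 N and linear speed of oblong_cover below 0.03 m/s), for 0.2 s.
4. the square cover rests, let go, on the square board, the earlier ones still on theirs (horizontal distance between hex_cover and hex_board below 0.012 m and z of hex_cover in the frame of hex_board between 0.006 and 0.014 m and angle between each of hex_cover, round_cover, oblong_cover, square_cover's own z axis and vertical below 0.08 rad and (angle between the x axis of hex_cover and the x axis of hex_board, either way round below 0.21 rad or angle between the x axis of hex_cover and the x axis of hex_board, either way round between 0.837198 and 1.2572 rad) and horizontal distance between round_cover and round_board below 0.012 m and z of round_cover in the frame of round_board between 0.006 and 0.014 m and horizontal distance between oblong_cover and oblong_board below 0.012 m and z of oblong_cover in the frame of oblong_board between 0.006 and 0.014 m and angle between the x axis of oblong_cover and the x axis of oblong_board, either way round below 0.21 rad and horizontal distance between square_cover and square_board below 0.012 m and z of square_cover in the frame of square_board between 0.006 and 0.014 m and (angle between the x axis of square_cover and the x axis of square_board, either way round below 0.21 rad or angle between the x axis of square_cover and the x axis of square_board, either way round above 1.3608 rad) and contact force between square_cover and the fingers below 0.05 N and linear speed of square_cover below 0.03 m/s), for 0.2 s.
At the end, for the whole second after the job is handed in: Each cover lies flat (tilt under 0.08 rad, height within 4 mm) on the board of its own outline, centre within 12 mm of the board's centre and, except for the round one, turned within 0.21 rad (12 degrees) of the board's outline (symmetry allowed for); all four are let go and at rest (all of step 4 and contact force between each of hex_cover, round_cover, oblong_cover and the fingers below 0.05 N and linear speed of each of hex_cover, round_cover, oblong_cover below 0.03 m/s and angular speed of each of hex_cover, round_cover, oblong_cover, square_cover below 0.2 rad/s); the robot touches nothing.
It fails at once if a cover is tipped over (more than 0.6 rad) (angle between any of hex_cover, round_cover, oblong_cover, square_cover's own z axis and vertical above 0.6 rad).
It fails at once if a cover is dropped (falls unheld faster than 0.6 m/s, about 18 mm) ((linear speed of hex_cover above 0.6 m/s and contact force between hex_cover and the fingers below 0.05 N and contact force between hex_cover and the arm below 0.05 N) or (linear speed of round_cover above 0.6 m/s and contact force between round_cover and the fingers below 0.05 N and contact force between round_cover and the arm below 0.05 N) or (linear speed of oblong_cover above 0.6 m/s and contact force between oblong_cover and the fingers below 0.05 N and contact force between oblong_cover and the arm below 0.05 N) or (linear speed of square_cover above 0.6 m/s and contact force between square_cover and the fingers below 0.05 N and contact force between square_cover and the arm below 0.05 N)).
It also fails if it takes over 125 s, if anything falls off the work surface, if the arm or the gripper's body presses on something with over 40 N, if the wrist force passes 120 N, or if a joint passes its speed limit or range.

ROBOT

A 7-joint arm with a two-finger parallel gripper is mounted at the origin on the work surface. World frame = base frame: x ahead of the robot, y to its left, z up, the work surface at z = 0. Lengths are in mm, angles in degrees, forces in N, time in s.
With the tool pointing down it reaches from about 350 to 775 mm from the base axis. Payload 3.1 kg.
Tool frame: the origin (TCP) lies midway between the tips of the shut fingers; the grasp point (between the pads) lies 19 mm behind it; x points along the fingers, y is the direction in which the jaws open and shut, and the axes are right-handed (so a half turn about x gives the same grasp; the last joint's range is limited). The gripper opens to 85 mm and grips with 20 to 120 N. Pads are 22 mm wide; open, the fingers measure 114 mm over their backs; the gripper's body (76 mm by 85 mm) begins 54 mm behind the grasp point. The pads swing forward as they close: fully open they stand 13 mm farther back than shut.
Start: joints at [-68.279, 17.813, 0.802, 86.603, -0.252, 75.585, -1.558], TCP at [224.647, 502.048, 202.204] pointing down, gripper open.
Joint ranges: [-154.91, 154.91], [-16.99, 109.72], [-72.82, 74.43], [7.12, 147.25], [-82.49, 262.49], [11.32, 116.49], [-174.64, 174.64]. Speed limits (degrees/s): [159.86, 159.86, 180, 180, 180, 180, 180].

INTERFACE

Orientations are given as [roll, pitch, yaw] about the fixed x, y, z axes, in that order (R = Rz(yaw) Ry(pitch) Rx(roll)).
In Python, from plant import manip gives the robot as it stands.
- The arm moves only by the tool servo_tool, never from a script. Its arguments are lists of equal length, an entry for each row: "linear": the shift along the tool's x, y, z in mm, a list of three; "delta_rot": the turn, a rotation vector about the tool's x, y, z in rad, a list of three. A call has 1 to 5 rows; each row is the pose to reach, as a shift and turn from the pose commanded when the call began, along the tool's axes at that moment; what a row does not reach only later rows make up. A row lasts 1/10 s, in which the tool goes at most 50 mm and 8.59 degrees, less where a joint would pass 70% of its speed; a pose out of reach is approached as far as the arm can. A call with a gripper value outside its range is refused whole. "fingers" is the closure, from -1 (fully open) to 1 (shut), set as the call begins (left out, the last holds). The fingers move at their own pace and stop on an object; "force" is the grip in N (left out, the last holds). Time passes only in rows, so rows that repeat a pose let the fingers close. It gives the time, the measured TCP pose, the force and the opening at its end, in the units of the state.
- manip.observe(): the state, without advancing time (a new reading comes with each control period).
- manip.get_image(name): name is "scene" or "top" or "wrist"; returns a dict with "img" (480x640x3 uint8, blue, green, red), "z_map" (480x640 float32, mm along the optical axis (not along the pixel's ray), 0 where there is no reading), "intrinsics" (3x3 intrinsics, pixels), "k1" (the pictures are not rectified: a ray, as slopes to the right and down, at radius r is drawn at 1 + k1 r^2 times it, then the intrinsics apply), "origin" and "rotation" of the camera in the world; the wrist camera has in their place "mount" (4x4, takes a point from camera to tool coordinates, whose origin is the TCP and whose axes are the tool frame's). Camera axes: x right, y up, looking along -z (the intrinsics and any distortion apply to the point x, -y, -z); pixel columns grow to the right and rows downward; lengths in mm; the calibration is good to about 2 mm. A picture is of the moment at which its call begins: read the wrist's pose just before it.
- manip.job_done(): hands the job in, once; it reports no verdict.
The state is a dict: "time": time; "joint_pos": joint angles; "qd": joint speeds; "tau": joint torques, N m; "position": TCP position; "ee_rot": TCP orientation; "force": force on the tool from outside, world axes, zero at the start; "wrist_torque": the same for the moment, N m; "opening": finger opening in mm.
Only numpy, scipy, OpenCV 4.12 (cv2) and the standard library are available. Lean on these libraries where they do the work, as an engineer would, in place of code of your own. Each camera call takes 0.05 s, during which the arm holds its last target. There are 200 camera calls.

## Working session

There is one attempt and no reset: what is moved stays moved. The work goes in short steps, Python scripts to look and compute and a tool call to move; the robot and the scene stay as the last step left them, time stands still between calls to the robot, and variables do not carry over. Pictures are saved under pics/ and viewed, about 12 in all and at most 16, crops included, and the job is handed in when it is done.

Besides the shell and the picture viewer there is one more tool, called after "Call:" as name(argument=value, ...) on one line, values as JSON. servo_tool: Moves the arm, as the interface text tells. Its arguments: {"type":"object","properties":{"linear":{"type":"array","items":{"type":"array","items":{"type":"number"}}},"delta_rot":{"type":"array","items":{"type":"array","items":{"type":"number"}}},"fingers":{"type":"number"},"force":{"type":"number"}},"required":["linear","delta_rot"]}

```bash
ls; mkdir -p pics; cat > h.py <<'E'
import numpy as np, cv2
from scipy.spatial.transform import Rotation as R
from plant import manip
def grab(n):
    s=manip.observe(); d=manip.get_image(n)
    if 'mount' in d:
        M=np.array(d['mount']); Rt=R.from_euler('xyz',s['ee_rot'],degrees=True).as_matrix()
        d['rotation']=Rt@M[:3,:3]; d['origin']=np.array(s['position'])+Rt@M[:3,3]
    d['rotation']=np.array(d['rotation']); d['origin']=np.array(d['origin'])
    return d
def rays(d,px):
    px=np.atleast_2d(np.array(px,float)); K=np.array(d['intrinsics'])
    u=np.c_[(px[:,0]-K[0,2])/K[0,0],(px[:,1]-K[1,2])/K[1,1]]; s=u.copy()
    for _ in range(20): s=u/(1+d['k1']*(s**2).sum(1,keepdims=True))
    return np.c_[s[:,0],-s[:,1],-np.ones(len(s))]@d['rotation'].T
def onplane(d,px,z):
    r=rays(d,px); return d['origin']+r*((z-d['origin'][2])/r[:,2])[:,None]
def cloud(d):
    v,u=np.mgrid[:480,:640]; r=rays(d,np.c_[u.ravel(),v.ravel()])
    return (d['origin']+r*d['z_map'].ravel()[:,None]).reshape(480,640,3)
E
python3 - <<'E'
from h import *
import pickle
s=manip.observe(); print(s)
for n in ('scene','top','wrist'):
    d=grab(n); cv2.imwrite(f'pics/{n}0.png',d['img']); pickle.dump(d,open(n+'0.pkl','wb')); print(n,d['origin'],d['rotation'].round(2).tolist(),d['k1'],np.array(d['intrinsics']).tolist())
E
```

```text
pics
{'time': 0.0, 'joint_pos': array([-68.27870871,  17.8605831 ,   0.80014328,  86.69145005,
        -0.24998847,  75.58331458,  -1.56017258]), 'qd': array([ 0.00508866, -0.06366555,  0.01820723,  0.02407953, -0.01599058,
        0.0004931 ,  0.12112115]), 'tau': array([-3.73541479e-04, -3.79913521e+01,  1.45809059e-01, -2.30589473e+01,
        1.22267276e-02,  1.37181423e-02, -8.60365731e-06]), 'position': array([224.34368126, 501.30307016, 201.12326442]), 'ee_rot': array([ -86.96999607,   89.86637564, -111.07585428]), 'force': array([ 1.02255564,  0.16571974, -0.67934654]), 'wrist_torque': array([ 0.0113317 , -0.01253261, -0.03343704]), 'opening': 85.20279881740704}
scene [856.04654998 413.19057567 936.54700938] [33.34, -0.29, 139.24] -0.11361037751239486 [[555.7357271508266, 0.0, 324.5641019983488], [0.0, 555.7357271508266, 241.43340059114917], [0.0, 0.0, 1.0]]
top [ 330.62999781   -8.84866389 1363.94434342] [8.01, 0.62, -90.1] -0.08795947645151489 [[570.497605476632, 0.0, 310.4835850649827], [0.0, 570.497605476632, 235.85456077811526], [0.0, 0.0, 1.0]]
wrist [163.67188465 529.13532457 372.48690397] [[0.41, -0.88, -0.24], [0.91, 0.39, 0.11], [-0.0, -0.26, 0.96]] -0.061504187564878125 [[355.3920277272676, 0.0, 320.57153487439825], [0.0, 355.3920277272676, 241.3480869565382], [0.0, 0.0, 1.0]]
```

```bash
sed -i "s/    d\['rotation'\]=np.array(d\['rotation'\]); /    d['rotation']=np.array(d['rotation'])\n    if d['rotation'].ndim==1: d['rotation']=R.from_euler('xyz',d['rotation'],degrees=True).as_matrix()\n    /" h.py; sed -n 5,14p h.py
```

```text
s=manip.observe(); d=manip.get_image(n)
    if 'mount' in d:
        M=np.array(d['mount']); Rt=R.from_euler('xyz',s['ee_rot'],degrees=True).as_matrix()
        d['rotation']=Rt@M[:3,:3]; d['origin']=np.array(s['position'])+Rt@M[:3,3]
    d['rotation']=np.array(d['rotation'])
    if d['rotation'].ndim==1: d['rotation']=R.from_euler('xyz',d['rotation'],degrees=True).as_matrix()
    d['origin']=np.array(d['origin'])
    return d
def rays(d,px):
    px=np.atleast_2d(np.array(px,float)); K=np.array(d['intrinsics'])
```

View pics/top0.png

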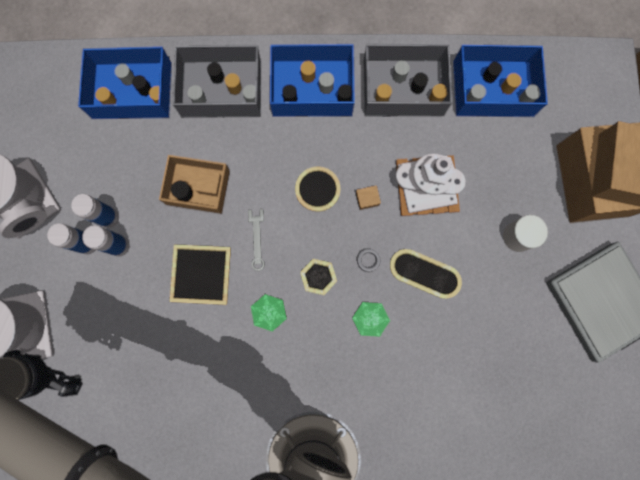

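View pics/scene0.png

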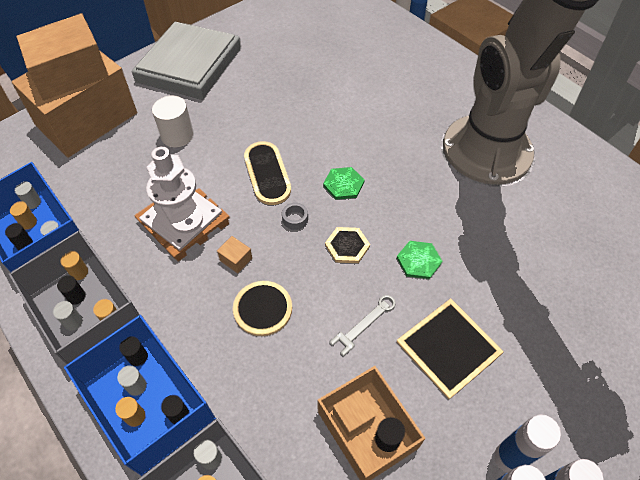

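Both views show the stack at top (432,180), the boards at hex (319,276), round (318,189), oblong (426,273) and square (200,275). The hexagons are at (319,276), (268,312) and (371,318) in the top view. The last two are green, so the plywood one at (319,276) is the board meant.

```bash
cat > m.py <<'E'
from h import *
import pickle
seeds={'top':dict(hex=(319,276),round=(318,189),oblong=(426,273),square=(200,275)),
'scene':dict(hex=(348,244),round=(262,308),oblong=(267,173),square=(450,347))}
for n in ('top','scene'):
    d=grab(n); pickle.dump(d,open(n+'0.pkl','wb')); hsv=cv2.cvtColor(d['img'],cv2.COLOR_BGR2HSV).astype(int)
    wood=((hsv[...,0]>12)&(hsv[...,0]<32)&(hsv[...,1]>45)&(hsv[...,2]>130)).astype(np.uint8)
    c=cv2.findContours(wood,cv2.RETR_EXTERNAL,cv2.CHAIN_APPROX_NONE)[0]
    for k,p in seeds[n].items():
        cc=[x for x in c if cv2.pointPolygonTest(x,p,False)>0]
        if not cc: print(n,k,'none');continue
        P=onplane(d,cc[0][:,0],10)[:,:2].astype(np.float32)
        r=cv2.minAreaRect(P); m=cv2.moments(P[:,None]); 
        print(n,k,'cen',round(m['m10']/m['m00'],1),round(m['m01']/m['m00'],1),'area',round(m['m00']),'rect',np.round(r[0],1),np.round(r[1],1),round(r[2],1))
    X=cloud(d)
    for lo,hi in ((205,225),(174,186),(160,173),(126,138),(78,90),(30,38)):
        mk=(X[...,2]>lo)&(X[...,2]<hi)&(np.hypot(X[...,0]-560,X[...,1]+290)<140)
        Q=X[mk]
        if len(Q)>5: print(n,lo,len(Q),'med z',np.median(Q[:,2]).round(1),'mean',Q.mean(0).round(1),np.round(cv2.minAreaRect(Q[:,:2].astype(np.float32))[0:3][0],1),cv2.minAreaRect(Q[:,:2].astype(np.float32))[1:])
t=pickle.load(open('top0.pkl','rb'))['img']; s=pickle.load(open('scene0.pkl','rb'))['img']
a=cv2.resize(t[130:350,230:490],None,fx=1.5,fy=1.5); b=cv2.resize(s[130:270,110:250],(400,400))
q=np.zeros((400,800,3),np.uint8); q[:330,:390]=a; q[:,400:]=b; cv2.imwrite('pics/crop1.png',q)
E
python3 m.py
```

```text
top hex none
top round cen 637.3 -11.2 area 9238 rect [638.8 -10.6] [106.9 109.3] 89.8
top oblong none
top square cen 430.1 269.7 area 18461 rect [430.1 269.8] [138.7 138.2] 87.2
top 205 198 med z 214.7 mean [ 641.4 -271.7  214.2] [ 642.8 -271.9] ((31.39902687072754, 30.821924209594727), 1.0357202291488647)
top 174 394 med z 177.6 mean [ 638.  -268.9  177.8] [ 642.2 -272.4] ((60.047508239746094, 69.75825500488281), 47.537227630615234)
top 160 42 med z 171.1 mean [ 628.5 -264.5  170.3] [ 633.1 -271.6] ((64.51336669921875, 45.92488479614258), 89.7204818725586)
top 126 560 med z 129.3 mean [ 632.7 -259.1  129.7] [ 640.  -266.6] ((90.89376831054688, 80.40122985839844), 40.69565963745117)
top 78 610 med z 81.7 mean [ 641.7 -264.3   81.8] [ 643.3 -272.8] ((158.39247131347656, 61.35209655761719), 82.65193939208984)
top 30 642 med z 33.6 mean [ 602.8 -271.4   33.8] [ 597.2 -250.1] ((188.07557678222656, 58.64087677001953), 82.78208923339844)
scene hex cen 423.7 -12.1 area 5292 rect [423.4 -11.2] [91.1 79.3] 76.9
scene round cen 637.4 -11.2 area 9434 rect [637.8 -11.1] [109.6 108.9] 49.6
scene
[... 165 characters left out ...]
.492084503173828, 32.02600860595703), 30.305042266845703)
scene 174 501 med z 177.1 mean [ 644.5 -264.6  177.6] [ 642.9 -268.1] ((60.81960678100586, 60.66556167602539), 74.12420654296875)
scene 160 76 med z 169.7 mean [ 648.3 -248.8  169.7] [ 651.  -256.6] ((28.86890411376953, 64.22264099121094), 56.82925796508789)
scene 126 932 med z 129.4 mean [ 647.3 -258.1  129.6] [ 645.7 -264.8] ((77.55284881591797, 92.24835205078125), 67.82281494140625)
scene 78 809 med z 81.5 mean [ 650.1 -230.    81.5] [ 648.9 -234.1] ((81.46209716796875, 61.27177047729492), 80.83122253417969)
scene 30 1154 med z 33.4 mean [ 645.4 -261.7   33.5] [ 643.3 -245.9] ((147.8192596435547, 142.39280700683594), 74.0400390625)
```

View pics/crop1.png

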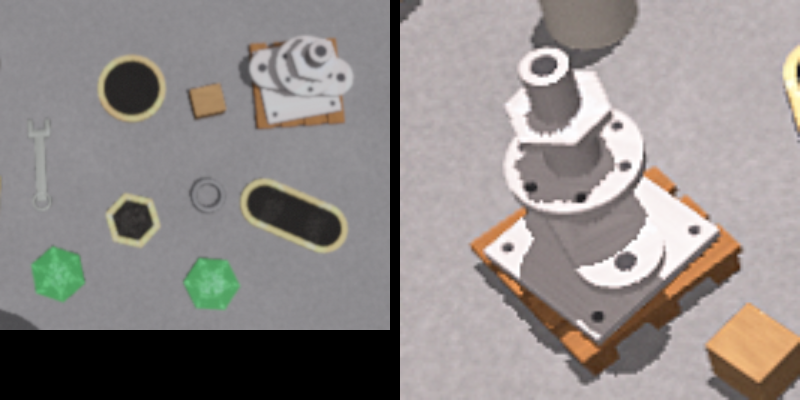

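The crop confirms the hexagonal board is the plywood one, with a tan rim and black inlay. The stack stands square over the skid. Next I'll refine the hex and oblong boards and the hex cover's yaw, and plan the first move.

```bash
cat >> h.py <<'E'
def edgeang(P,n):  # outline normal direction mod 360/n deg from hull edges
    h=cv2.convexHull(P.astype(np.float32))[:,0]; h=cv2.approxPolyDP(h[:,None],2.5,True)[:,0]
    e=np.roll(h,-1,0)-h; a=np.arctan2(e[:,1],e[:,0]); w=np.hypot(*e.T)
    z=(w**2*np.exp(1j*n*a)).sum()/(w**2).sum()
    return np.degrees(np.angle(z))/n, abs(z)
def plan(p,phi=None):
    s=manip.observe(); T=R.from_euler('xyz',s['ee_rot'],degrees=True).as_matrix()
    y=T[:,1]; cur=np.degrees(np.arctan2(y[1],y[0])); phi=cur if phi is None else phi
    a=np.radians(phi); yy=np.array([np.cos(a),np.sin(a),0]); x=np.array([0,0,-1.]); G=np.c_[x,yy,np.cross(x,yy)]
    print('t',round(s['time'],2),'pos',np.round(s['position'],1),'phi',round(cur,1),'open',round(s['opening'],1),'F',np.round(s['force'],1),'q7',round(s['joint_pos'][6],1))
    print('  tool shift',np.round(T.T@(np.array(p)-s['position']),1),'rotvec',np.round(R.from_matrix(T.T@G).as_rotvec(),3))
E
python3 - <<'E'
from h import *
import pickle
for n,sd in (('top',dict(hex=(319,276),oblong=(426,273),round=(318,189),square=(200,275))),('scene',dict(hex=(348,244),oblong=(267,173),round=(262,308),square=(450,347)))):
    d=pickle.load(open(n+'0.pkl','rb')); b=cv2.GaussianBlur(d['img'],(3,3),0).max(2)
    c=cv2.findContours((b<75).astype(np.uint8),cv2.RETR_EXTERNAL,cv2.CHAIN_APPROX_NONE)[0]
    for k,p in sd.items():
        cc=[x for x in c if cv2.pointPolygonTest(x,p,False)>0]
        if not cc: print(n,k,'none');continue
        P=onplane(d,cc[0][:,0],10)[:,:2]; r=cv2.minAreaRect(P.astype(np.float32)); m=cv2.moments(P.astype(np.float32)[:,None])
        print(n,k,round(m['m10']/m['m00'],1),round(m['m01']/m['m00'],1),'rect',np.round(r[0],1),np.round(r[1],1),round(r[2],1),'edge',edgeang(P,6) if k=='hex' else '')
    X=cloud(d); mk=(X[...,2]>170)&(X[...,2]<190)&(np.hypot(X[...,0]-642,X[...,1]+271)<38); P=X[mk][:,:2]
    r=cv2.minAreaRect(P.astype(np.float32)); print(n,'hexcover',r,edgeang(P,6))
plan([642,-272,330])
E
```

```text
top hex 424.0 -12.6 rect [424.4 -12.9] [52.1 57.1] 44.8 edge (np.float32(16.58961), np.float32(0.96039766))
top oblong 430.2 -268.8 rect [ 430.3 -268.5] [152.4  53.3] 66.4 edge 
top round 637.9 -11.1 rect [637.4 -10.6] [82.6 81.9] 89.8 edge 
top square 429.8 270.8 rect [429.8 270.7] [113.6 113.5] 87.2 edge 
top hexcover ((642.2058715820312, -272.4244079589844), (60.047508239746094, 69.75825500488281), 47.537227630615234) (np.float32(18.478302), np.float32(0.92769665))
scene hex 422.5 -13.2 rect [422.8 -12.2] [54.7 61.8] 49.4 edge (np.float32(16.166784), np.float32(0.94360775))
scene oblong 429.3 -267.9 rect [ 429.  -268.2] [153.7  55.7] 66.4 edge 
scene round 636.5 -11.9 rect [636.8 -12.2] [84.9 86.4] 49.6 edge 
scene square 429.3 270.4 rect [429.5 270.4] [116.1 115.8] 87.1 edge 
scene hexcover ((642.9421997070312, -268.12725830078125), (60.85249328613281, 60.66556167602539), 74.12420654296875) (np.float32(17.950758), np.float32(0.5639276))
t 0.25 pos [224.5 501.7 201.7] phi 65.9 open 85.4 F [ 0.5 -0.7 -0.1] q7 -1.6
  tool shift [-127.7 -535.9  697.1] rotvec [0.    0.    0.001]
```

Boards measured: hex (423.5,-12.5) normal 46.5° mod 60, round (637,-11.3), oblong (430,-268.4) long axis 66.4°, square (429.8,270.4) edges 87.2°. Both views agree within about 1 mm, and the sizes match those given. The hex cover's boss is at (642,-272) with its top at z about 215. I'll move over the stack.

Call:
servo_tool(linear=[[-10, -22, 28], [-20, -48, 62], [-28, -74, 97], [-34, -101, 132], [-40, -128, 167]], delta_rot=[[0, 0, 0], [0, 0, 0], [0, 0, 0], [0, 0, 0], [0, 0, 0]], fingers=-1, force=60)

```text
time: 0.75
position: [325.4, 315.4, 242.5]
ee_rot: [73.0, 90.0, 48.9]
force: [1.4, 0.5, -0.7]
opening: 85.2
```

Call:
servo_tool(linear=[[-6, -27, 35], [-12, -54, 71], [-18, -82, 106], [-24, -109, 142], [-29, -136, 177]], delta_rot=[[0, 0, 0], [0, 0, 0], [0, 0, 0], [0, 0, 0], [0, 0, 0]])

```text
time: 1.25
position: [431.5, 118.8, 271.7]
ee_rot: [58.0, 89.9, 33.9]
force: [0.9, 0.1, 0.2]
opening: 85.2
```

Call:
servo_tool(linear=[[-6, -27, 35], [-12, -54, 71], [-18, -82, 106], [-24, -109, 142], [-29, -136, 177]], delta_rot=[[0, 0, 0], [0, 0, 0], [0, 0, 0], [0, 0, 0], [0, 0, 0]])

```text
time: 1.75
position: [537.6, -77.3, 300.6]
ee_rot: [42.4, 90.0, 18.4]
force: [0.3, 0.2, 0.1]
opening: 85.4
```

Call:
servo_tool(linear=[[-6, -27, 35], [-12, -54, 71], [-18, -82, 106], [-24, -109, 142], [-30, -136, 176]], delta_rot=[[0, 0, 0], [0, 0, 0], [0, 0, 0], [0, 0, 0], [0, 0, 0]])

```text
time: 2.25
position: [642.9, -272.8, 330.0]
ee_rot: [92.0, 90.0, 67.9]
force: [2.2, 0.5, 1.0]
opening: 85.5
```

Call:
servo_tool(linear=[[0, 0, 0], [0, 0, 0]], delta_rot=[[0, 0, 0], [0, 0, 0]])

```text
time: 2.45
position: [641.8, -273.7, 327.9]
ee_rot: [-162.1, 89.8, 173.7]
force: [0.3, 0.2, 0.5]
opening: 85.6
```

```bash
cat > w.py <<'E'
from h import *
import sys,pickle
name,zt,zf=sys.argv[1],float(sys.argv[2]),float(sys.argv[3]); rad=float(sys.argv[4])
cx,cy=float(sys.argv[5]),float(sys.argv[6]); n=int(sys.argv[7]); phi=float(sys.argv[8]) if len(sys.argv)>8 else None
for c in ('wrist','top','scene'):
    d=grab(c)
    if c=='wrist': cv2.imwrite(f'pics/{name}.png',d['img'])
    pickle.dump(d,open(f'{name}_{c}.pkl','wb'))
    X=cloud(d); ok=d['z_map']>0; rr=np.hypot(X[...,0]-cx,X[...,1]-cy)
    for z,r in ((zt,28),(zf,rad)):
        P=X[ok&(abs(X[...,2]-z)<7)&(rr<r)]
        if len(P)<20: print(c,z,len(P)); continue
        q=P[:,:2].astype(np.float32); b=cv2.minAreaRect(q); ec=cv2.minEnclosingCircle(q)
        print(c,'z',np.median(P[:,2]).round(1),len(P),'rect',np.round(b[0],1),np.round(b[1],1),round(b[2],1),'circ',np.round(ec[0],1),round(ec[1],1),'edge',np.round(edgeang(q,n),2) if z==zf else '')
plan([cx,cy,zf+8],phi)
E
python3 w.py hexw 216 178 42 642 -272 6
```

```text
wrist z 215.6 1146 rect [ 642.8 -274. ] [30.7 31.1] 64.5 circ [ 643.1 -274.1] 15.9 edge 
wrist z 177.7 2320 rect [ 642.9 -274.3] [68.2 60.2] 16.5 circ [ 643.1 -274.2] 34.6 edge [16.25  0.99]
top 216.0 0
top z 177.3 70 rect [ 657.6 -250.2] [ 9.6 46.1] 58.3 circ [ 655.9 -253. ] 23.1 edge [23.68  0.8 ]
scene z 215.3 222 rect [ 641.9 -272.2] [31.1 31.1] 47.9 circ [ 641.4 -272.7] 16.8 edge 
scene z 176.9 540 rect [ 643.3 -267.2] [59.7 60.6] 73.1 circ [ 641.  -271.9] 35.4 edge [17.28  0.29]
t 2.6 pos [ 642.1 -270.   331.2] phi 66.0 open 85.1 F [-0.1 -0.6 -0.4] q7 96.6
  tool shift [145.2  -2.1   0.6] rotvec [-0.     0.001 -0.002]
```

View pics/hexw.png

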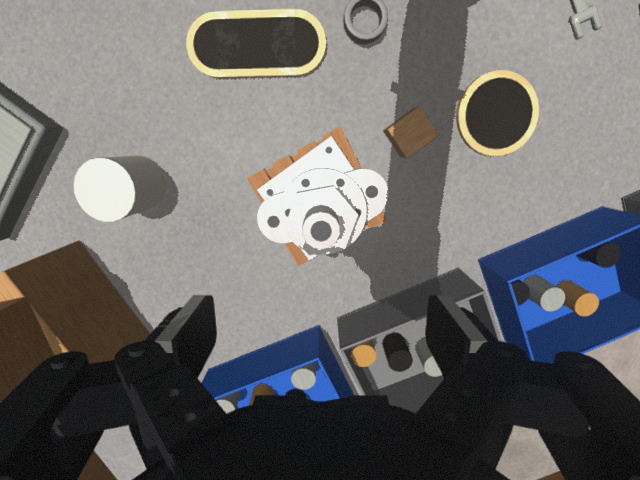

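The wrist view shows the hex boss at (321,231) with its flange seen in full. Its edges are at 16.3°, almost the same as the board's 16.4°, so no turn is needed. Descending.

Call:
servo_tool(linear=[[15, 0, 0], [45, 0, 0], [75, 0, 0], [100, 0, 0], [110, 0, 0]], delta_rot=[[0, 0, 0], [0, 0, 0], [0, 0, 0], [0, 0, 0], [0, 0, 0]])

```text
time: 3.1
position: [641.0, -268.2, 218.6]
ee_rot: [145.4, 89.7, 121.5]
force: [-0.7, 0.8, -0.6]
opening: 85.7
```

Call:
servo_tool(linear=[[0, 0, 0], [0, 0, 0], [0, 0, 0], [0, 0, 0], [0, 0, 0]], delta_rot=[[0, 0, 0], [0, 0, 0], [0, 0, 0], [0, 0, 0], [0, 0, 0]])

```text
time: 3.6
position: [642.3, -272.4, 221.2]
ee_rot: [-4.5, 89.9, -28.7]
force: [-0.1, -0.0, 0.4]
opening: 85.6
```

```bash
python3 w.py hexw2 216 178 42 642.3 -272.5 6
```

```text
wrist z 215.7 2689 rect [ 642.5 -274. ] [30.9 31.8] 65.1 circ [ 642.8 -274.1] 16.2 edge 
wrist z 177.7 4400 rect [ 643.2 -274. ] [60.2 68.9] 46.7 circ [ 643.2 -274.2] 34.7 edge [17.08  1.  ]
top 216.0 0
top 178.0 0
scene z 214.5 140 rect [ 641.5 -268. ] [32.3 24.6] 6.4 circ [ 641.3 -272.6] 16.9 edge 
scene z 176.9 536 rect [ 642.8 -268.2] [62.1 61.2] 77.3 circ [ 641.3 -272. ] 35.2 edge [15.65  0.47]
t 3.75 pos [ 642.  -272.1  220.4] phi 65.9 open 85.4 F [-0.   0.5  0.7] q7 99.0
  tool shift [34.4 -0.3  0.4] rotvec [0. 0. 0.]
```

Call:
servo_tool(linear=[[8, -1, 1], [18, -1, 1], [26, -1, 1], [32, -1, 1], [34, -1, 1]], delta_rot=[[0, 0, 0], [0, 0, 0], [0, 0, 0], [0, 0, 0], [0, 0, 0]])

```text
time: 4.25
position: [641.9, -272.6, 184.6]
ee_rot: [174.8, 89.9, 150.7]
force: [0.4, 0.3, -0.2]
opening: 85.4
```

Call:
servo_tool(linear=[[0, 0, 0], [0, 0, 0]], delta_rot=[[0, 0, 0], [0, 0, 0]])

```text
time: 4.45
position: [642.6, -273.3, 186.5]
ee_rot: [-4.8, 90.0, -28.9]
force: [0.5, -0.7, -0.1]
opening: 85.6
```

Call:
servo_tool(linear=[[0, 0, 0], [0, 0, 0], [0, 0, 0], [0, 0, 0], [0, 0, 0]], delta_rot=[[0, 0, 0], [0, 0, 0], [0, 0, 0], [0, 0, 0], [0, 0, 0]], fingers=1, force=40)

```text
time: 4.95
position: [643.9, -272.5, 188.4]
ee_rot: [31.7, 89.7, 7.7]
force: [1.5, 3.4, 8.2]
opening: 12.2
```

Call:
servo_tool(linear=[[0, 0, 0], [0, 0, 0], [0, 0, 0], [0, 0, 0], [0, 0, 0]], delta_rot=[[0, 0, 0], [0, 0, 0], [0, 0, 0], [0, 0, 0], [0, 0, 0]])

```text
time: 5.45
position: [644.9, -271.7, 189.5]
ee_rot: [29.2, 89.6, 5.3]
force: [0.5, 2.0, 7.8]
opening: -0.0
```

The opening went to 0, so the boss isn't between the pads. Looking before anything else moves.

```bash
python3 - <<'E'
from h import *
w=grab('wrist')['img']; s=grab('scene')['img']
q=np.zeros((480,800,3),np.uint8); q[:,:400]=w[:,120:520]; q[:400,400:]=cv2.resize(s[90:290,80:280],(400,400)); cv2.imwrite('pics/miss.png',q); plan([642,-272,188])
E
```

```text
t 5.55 pos [ 644.9 -271.8  189.5] phi 66.0 open 0.2 F [1.  2.9 7.6] q7 99.7
  tool shift [ 1.5 -1.4 -2.6] rotvec [-0.     0.006 -0.003]
```

View pics/miss.png

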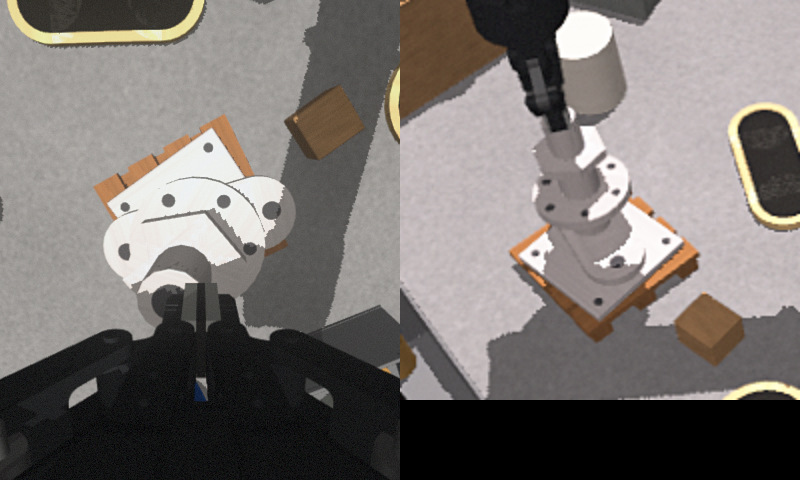

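```bash
python3 - <<'E'
from h import *
import pickle
d=grab('wrist'); pickle.dump(d,open('miss.pkl','wb'))
X=cloud(d); b=d['img'].max(2)
# TCP projection and grasp pt
s=manip.observe(); T=R.from_euler('xyz',s['ee_rot'],degrees=True).as_matrix()
for off in (0,-19):
    p=s['position']+T[:,0]*off; c=d['rotation'].T@(p-d['origin']); K=np.array(d['intrinsics'])
    q=np.array([c[0],-c[1]])/-c[2]; q=q*(1+d['k1']*(q@q)); print('proj',off,K[0,0]*q[0]+K[0,2],K[1,1]*q[1]+K[1,2],'depth',-c[2])
for (u,v) in ((283,300),(270,290),(300,275),(345,240),(320,222),(285,210),(270,222),(320,290),(318,300),(325,292),(290,172),(240,248),(380,250),(390,210)):
    print((u,v),X[v,u].round(1),b[v,u])
# old image hexw2 fingertips depth
o=pickle.load(open('hexw2_wrist.pkl','rb')); Y=cloud(o); dk=(o['img'].max(2)<70)&(Y[...,2]>200)&(Y[...,2]<260)
m=np.argwhere(dk); print(len(m))
for side in (0,1):
    k=m[(m[:,1]<320)==(side==0)]; P=Y[k[:,0],k[:,1]]; lo=P[:,2]<np.percentile(P[:,2],10); print('finger low',P[lo].mean(0).round(1),P[:,2].min().round(1))
E
```

```text
proj 0 319.9522638835094 278.548902880875 depth 182.85089883973984
proj -19 319.88390537350506 293.4783098942735 depth 164.52390660597473
(283, 300) [ 637.7 -286.5  216.6] 62
(270, 290) [ 631.1 -289.7  216.3] 232
(300, 275) [ 629.7 -274.5  217.4] 233
(345, 240) [ 633.4 -252.4  181.5] 240
(320, 222) [ 619.4 -260.4  180.8] 239
(285, 210) [ 613.2 -282.9  128.7] 240
(270, 222) [ 609.3 -284.7  177.9] 221
(320, 290) [ 634.4 -267.2  230.5] 39
(318, 300) [ 634.2 -267.9  239.4] 34
(325, 292) [ 635.2 -265.4  232.4] 66
(290, 172) [ 595.8 -279.6   32.7] 241
(240, 248) [ 632.9 -338.2   81.2] 96
(380, 250) [ 662.  -235.8  135.7] 129
(390, 210) [ 652.2 -214.6   85.5] 100
390
finger low [ 645.5 -278.   214.8] 214.2
finger low [ 646.8 -270.4  214.8] 214.5
```

```bash
python3 - <<'E'
from h import *
import pickle
d=pickle.load(open('miss.pkl','rb')); X=cloud(d); b=d['img'].max(2)
mk=(d['z_map']>0)&(X[...,2]>208)&(X[...,2]<222)&(np.hypot(X[...,0]-637,X[...,1]+283)<25)
P=X[mk]; print(len(P),P.min(0).round(1),P.max(0).round(1)); A=np.c_[P[:,:2],np.ones(len(P))]; print('plane',np.linalg.lstsq(A,P[:,2],rcond=None)[0].round(3))
v,u=np.nonzero(mk); print('px',u.min(),u.max(),v.min(),v.max())
q=P[:,:2].astype(np.float32); print(cv2.minEnclosingCircle(q), cv2.fitEllipse(cv2.convexHull(q)))
mk=(d['z_map']>0)&(X[...,2]>165)&(X[...,2]<195)&(np.hypot(X[...,0]-637,X[...,1]+283)<60)&(b>60)
F=X[mk]; F=F[abs(F[:,2]-180)<6]; A=np.c_[F[:,:2]-[637,-283],np.ones(len(F))]; c=np.linalg.lstsq(A,F[:,2],rcond=None)[0]; print(len(F),'flange plane',c.round(3),'res',np.abs(A@c-F[:,2]).mean(),F.min(0).round(1),F.max(0).round(1),edgeang(F[:,:2],6),cv2.minAreaRect(F[:,:2].astype(np.float32)))
# finger tips in hexw image, in tool coords
o=pickle.load(open('hexw_wrist.pkl','rb')); M=np.array(o['mount']); 
o['rotation']=M[:3,:3]; o['origin']=M[:3,3]; Y=cloud(o)
for u,v in ((200,300),(210,300),(190,340),(208,310),(440,300),(445,330),(432,305)): print((u,v),Y[v,u].round(1),o['z_map'][v,u])
E
```

```text
2221 [ 623.8 -299.4  208. ] [ 648.7 -262.8  221.8]
plane [ 6.20000e-02 -2.00000e-02  1.70667e+02]
px 257 332 262 327
((639.9508056640625, -281.0862121582031), 18.493640899658203) ((638.7747192382812, -282.5194396972656), (28.842317581176758, 34.795265197753906), 177.83050537109375)
5208 flange plane [3.70000e-02 8.00000e-02 1.78729e+02] res 0.738582279585298 [ 608.  -314.1  174.1] [ 663.7 -246.5  186. ] (np.float32(12.703486), np.float32(0.9196781)) ((632.6343994140625, -276.97271728515625), (68.52491760253906, 46.02800750732422), 68.2920913696289)
(200, 300) [-51.3 -44.3 -11.4] 130.28746
(210, 300) [-45.9 -42.4  -8.9] 136.23221
(190, 340) [-68.3 -42.8  -4.8] 115.67667
(208, 310) [-49.6 -42.3  -6.5] 133.2409
(440, 300) [-50.6  44.7 -11.2] 131.02989
(445, 330) [-62.5  43.2  -5.4] 121.120895
(432, 305) [-46.8  43.2  -7.3] 135.7443
```

```bash
python3 - <<'E'
from h import *
import pickle
for f in ('hexw_wrist','hexw2_wrist','miss'):
    o=pickle.load(open(f+'.pkl','rb')); M=np.array(o['mount']); o['rotation']=M[:3,:3]; o['origin']=M[:3,3]; Y=cloud(o)
    dk=(o['img'].max(2)<90)&(o['z_map']>0)&(abs(Y[...,2])<30)&(abs(Y[...,1])<70)&(Y[...,0]>-90)&(Y[...,0]<40)
    for s in (-1,1):
        P=Y[dk&(s*Y[...,1]>0)]; 
        if len(P)==0: print(f,s,0); continue
        for lo in range(-60,30,10):
            Q=P[(P[:,0]>=lo)&(P[:,0]<lo+10)]
            if len(Q)>5: print(f,s,lo,len(Q),'y',Q[:,1].min().round(1),Q[:,1].max().round(1),'z',Q[:,2].min().round(1),Q[:,2].max().round(1))
E
```

```text
hexw_wrist -1 -60 705 y -56.3 -41.9 z -12.0 11.0
hexw_wrist -1 -50 368 y -54.9 -41.9 z -11.7 11.0
hexw_wrist 1 -60 863 y 42.3 56.9 z -12.1 10.7
hexw_wrist 1 -50 419 y 42.4 54.8 z -11.9 11.3
hexw2_wrist -1 -60 843 y -56.2 -41.8 z -12.0 11.0
hexw2_wrist -1 -50 382 y -54.1 -41.9 z -11.7 11.3
hexw2_wrist -1 0 286 y -9.6 -0.0 z -6.7 10.0
hexw2_wrist 1 -60 850 y 42.4 57.0 z -12.2 10.8
hexw2_wrist 1 -50 427 y 42.4 55.1 z -12.0 11.1
hexw2_wrist 1 0 246 y 0.5 13.4 z -13.2 9.8
hexw2_wrist 1 10 39 y 3.7 13.8 z -13.7 -3.6
hexw2_wrist 1 20 26 y 7.9 13.7 z -11.2 -3.7
miss -1 -60 405 y -13.4 -0.3 z -11.9 -6.3
miss -1 -50 324 y -13.4 -0.3 z -11.7 -6.1
miss -1 -40 105 y -13.2 -0.4 z -11.7 -6.3
miss -1 -30 430 y -21.8 -0.4 z -11.6 8.4
miss 1 -60 427 y 0.1 13.9 z -11.8 -6.2
miss 1 -50 386 y 0.0 13.9 z -11.8 -6.4
miss 1 -40 178 y 0.0 13.4 z -11.7 -6.4
miss 1 -30 9 y 0.0 1.8 z -9.1 -6.4
miss 1 -20 21 y 1.4 3.9 z -7.3 -3.0
miss 1 -10 19 y 2.4 5.1 z -7.1 1.5
miss 1 0 9 y 4.7 15.9 z -5.2 12.3
```

Measured in the tool frame, the open fingertips sit about 43 mm behind the reported TCP, and the shut tips about 30 mm. They should be 13 and 0. The fingers therefore closed at the boss's top edge and nudged the cover. I'll ease up slowly and check this against the scene camera.

Call:
servo_tool(linear=[[-1, 0, 0], [-3, 0, 0], [-5, 0, 0], [-8, 0, 0], [-12, 0, 0]], delta_rot=[[0, 0, 0], [0, 0, 0], [0, 0, 0], [0, 0, 0], [0, 0, 0]])

```text
time: 6.1
position: [641.9, -273.4, 197.6]
ee_rot: [-165.8, 89.9, 170.0]
force: [-0.4, -0.0, 1.0]
opening: 0.1
```

Call:
servo_tool(linear=[[-10, 0, 0], [-30, 0, 0], [-55, 0, 0], [-70, 0, 0], [-78, 0, 0]], delta_rot=[[0, 0, 0], [0, 0, 0], [0, 0, 0], [0, 0, 0], [0, 0, 0]])

```text
time: 6.6
position: [643.0, -273.9, 278.9]
ee_rot: [-9.6, 89.8, -33.7]
force: [-0.8, -0.0, -0.0]
opening: 0.1
```

Call:
servo_tool(linear=[[0, 0, 0], [0, 0, 0], [0, 0, 0], [0, 0, 0], [0, 0, 0]], delta_rot=[[0, 0, 0], [0, 0, 0], [0, 0, 0], [0, 0, 0], [0, 0, 0]])

```text
time: 7.1
position: [642.2, -273.0, 275.4]
ee_rot: [173.6, 89.9, 149.5]
force: [-0.2, -0.9, -0.5]
opening: -0.4
```

```bash
python3 w.py hexw3 216 178 42 639 -281 6; python3 - <<'E'
from h import *
import pickle
for f in ('hexw3_wrist',):
    o=pickle.load(open(f+'.pkl','rb')); M=np.array(o['mount']); o['rotation']=M[:3,:3]; o['origin']=M[:3,3]; Y=cloud(o)
    P=Y[(o['img'].max(2)<90)&(o['z_map']>0)&(abs(Y[...,2])<14)&(abs(Y[...,1])<16)&(Y[...,0]>-90)&(Y[...,0]<20)]
    print('wrist finger x hist',np.histogram(P[:,0],range(-80,20,10))[0])
d=pickle.load(open('hexw3_scene.pkl','rb')); X=cloud(d); s=manip.observe()
P=X[(d['z_map']>0)&(np.hypot(X[...,0]-642,X[...,1]+272)<25)&(X[...,2]>222)]
print('scene lowest gripper z',np.sort(P[:,2])[:30:3].round(1),'tcp',s['position'].round(1))
cv2.imwrite('pics/s3.png',cv2.resize(d['img'][60:260,60:260],(600,600)))
E
```

```text
wrist z 215.6 1671 rect [ 642.6 -274.7] [31.2 31.1] 76.1 circ [ 642.6 -275. ] 16.0 edge 
wrist z 177.7 3093 rect [ 642.7 -274.8] [60.1 68.3] 44.6 circ [ 642.8 -274.9] 34.6 edge [14.91  1.  ]
top 216.0 0
top 178.0 6
scene z 215.1 224 rect [ 642.  -273.5] [33.1 31. ] 77.7 circ [ 641.  -273.1] 17.4 edge 
scene z 177.0 532 rect [ 642.8 -270.3] [60.7 61.1] 69.3 circ [ 641.5 -273.8] 34.8 edge [19.42  0.48]
t 7.25 pos [ 642.4 -273.1  276. ] phi 65.9 open -0.1 F [0.2 0.2 0.2] q7 98.0
  tool shift [90.  -8.6  0.2] rotvec [ 0. -0. -0.]
wrist finger x hist [2053 1020  808  638  230    0    0    0    0]
scene lowest gripper z [303.3 304.3 305.3 306.7 308.3 308.9 309.2 310.9 311.4 311.8] tcp [ 642.4 -273.1  276. ]
```

View pics/s3.png

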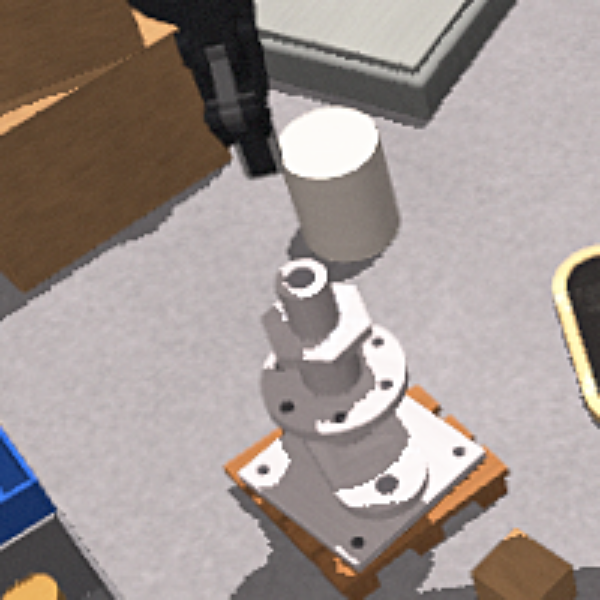

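The hex cover is back flat and upright, boss at (642.6,-274.6). The scene camera agrees: the lowest finger point is z≈303 with the TCP at 276. The real tips are therefore about 29 mm short of the stated TCP, and I'll take off 30 mm in all heights. Reopening and going down to TCP z≈152.

Call:
servo_tool(linear=[[0, -1, 1], [0, -1, 1], [0, -1, 1], [0, -1, 1], [0, -1, 1]], delta_rot=[[0, 0, 0], [0, 0, 0], [0, 0, 0], [0, 0, 0], [0, 0, 0]], fingers=-1)

```text
time: 7.75
position: [643.0, -274.5, 276.2]
ee_rot: [5.4, 90.0, -18.7]
force: [-0.2, 0.2, -0.4]
opening: 72.7
```

Call:
servo_tool(linear=[[8, 0, 0], [20, 0, 0], [32, 0, 0], [42, 0, 0], [50, 0, 0]], delta_rot=[[0, 0, 0], [0, 0, 0], [0, 0, 0], [0, 0, 0], [0, 0, 0]])

```text
time: 8.25
position: [642.7, -274.2, 224.9]
ee_rot: [170.1, 89.9, 146.0]
force: [0.0, -0.0, 0.5]
opening: 85.6
```

Call:
servo_tool(linear=[[18, 0, 0], [36, 0, 0], [54, 0, 0], [68, 0, 0], [74, 0, 0]], delta_rot=[[0, 0, 0], [0, 0, 0], [0, 0, 0], [0, 0, 0], [0, 0, 0]])

```text
time: 8.75
position: [642.2, -273.9, 150.2]
ee_rot: [176.0, 89.8, 151.9]
force: [-0.5, 0.1, -0.6]
opening: 85.5
```

Call:
servo_tool(linear=[[0, 0, 0], [0, 0, 0], [0, 0, 0], [0, 0, 0], [0, 0, 0]], delta_rot=[[0, 0, 0], [0, 0, 0], [0, 0, 0], [0, 0, 0], [0, 0, 0]])

```text
time: 9.25
position: [643.2, -274.8, 152.9]
ee_rot: [-0.6, 89.9, -24.7]
force: [-0.5, 0.0, 0.8]
opening: 85.3
```

Call:
servo_tool(linear=[[0, 0, 0], [0, 0, 0], [0, 0, 0], [0, 0, 0]], delta_rot=[[0, 0, 0], [0, 0, 0], [0, 0, 0], [0, 0, 0]], fingers=0.1, force=40)

```text
time: 9.65
position: [643.0, -274.5, 152.2]
ee_rot: [95.5, 90.0, 71.4]
force: [-0.0, -0.7, 0.4]
opening: 38.5
```

Call:
servo_tool(linear=[[0, 0, 0], [0, 0, 0], [0, 0, 0], [0, 0, 0], [0, 0, 0]], delta_rot=[[0, 0, 0], [0, 0, 0], [0, 0, 0], [0, 0, 0], [0, 0, 0]], fingers=1)

```text
time: 10.15
position: [643.0, -274.7, 152.3]
ee_rot: [-43.6, 90.0, -67.7]
force: [0.0, -0.4, 0.5]
opening: 30.7
```

Gripped at 30.7 mm. Lifting, then traversing to the hex board.

Call:
servo_tool(linear=[[-2, 0, 0], [-8, 0, 0], [-18, 0, 0], [-30, 0, 0], [-40, 0, 0]], delta_rot=[[0, 0, 0], [0, 0, 0], [0, 0, 0], [0, 0, 0], [0, 0, 0]])

```text
time: 10.65
position: [643.4, -274.8, 194.0]
ee_rot: [-4.1, 89.9, -28.2]
force: [-0.7, -0.2, -0.7]
opening: 31.2
```

Call:
servo_tool(linear=[[0, 6, -12], [0, 20, -40], [0, 38, -78], [0, 56, -116], [0, 75, -154]], delta_rot=[[0, 0, 0], [0, 0, 0], [0, 0, 0], [0, 0, 0], [0, 0, 0]])

```text
time: 11.15
position: [532.2, -142.4, 193.2]
ee_rot: [23.7, 89.9, -0.5]
force: [0.7, 0.6, -0.5]
opening: 31.2
```

Call:
servo_tool(linear=[[0, 18, -38], [0, 37, -75], [0, 54, -110], [0, 67, -138], [0, 75, -153]], delta_rot=[[0, 0, 0], [0, 0, 0], [0, 0, 0], [0, 0, 0], [0, 0, 0]])

```text
time: 11.65
position: [422.6, -10.0, 193.3]
ee_rot: [93.9, 89.8, 69.9]
force: [0.5, -0.4, -1.6]
opening: 31.1
```

Call:
servo_tool(linear=[[6, 0, 0], [24, 0, 0], [50, 0, 0], [76, 0, 0], [100, 0, 0]], delta_rot=[[0, 0, 0], [0, 0, 0], [0, 0, 0], [0, 0, 0], [0, 0, 0]])

```text
time: 12.15
position: [425.1, -13.8, 91.8]
ee_rot: [4.5, 89.9, -19.7]
force: [0.5, 0.3, -1.4]
opening: 30.9
```

Call:
servo_tool(linear=[[18, 0, 0], [32, 0, 0], [40, 0, 0], [40, 0, 0], [40, 0, 0]], delta_rot=[[0, 0, 0], [0, 0, 0], [0, 0, 0], [0, 0, 0], [0, 0, 0]])

```text
time: 12.65
position: [424.9, -12.8, 52.8]
ee_rot: [10.3, 89.9, -13.9]
force: [0.2, 0.6, -1.4]
opening: 30.7
```

```bash
cat > c.py <<'E'
# carried cover over its board: flange edge dirs and centre vs tcp, from wrist+scene depth
from h import *
import sys,pickle
bx,by,bang,n,tz,rad=map(float,sys.argv[1:7]); zoff=float(sys.argv[7]); 
s=manip.observe(); p=s['position']; zf=p[2]+zoff
for c in ('wrist','scene','top'):
    d=grab(c); pickle.dump(d,open(f'car_{c}.pkl','wb')); X=cloud(d); b=d['img'].max(2)
    P=X[(d['z_map']>0)&(b>75)&(abs(X[...,2]-zf)<7)&(np.hypot(X[...,0]-p[0],X[...,1]-p[1])<rad)]
    if len(P)<60: print(c,len(P)); continue
    q=P[:,:2].astype(np.float32); r=cv2.minAreaRect(q)
    A=np.c_[P[:,:2]-p[:2],np.ones(len(P))]; k=np.linalg.lstsq(A,P[:,2],rcond=None)[0]
    print(c,len(P),'plane',k.round(3),'rect',np.round(r[0],1),np.round(r[1],1),round(r[2],1),'circ',np.round(cv2.minEnclosingCircle(q)[0],1),'edge',np.round(edgeang(q,int(n)),2))
plan([bx,by,tz])
E
python3 c.py 423.5 -12.5 46.5 6 -5.7 42 25.5
```

```text
wrist 5807 plane [ 5.2000e-02 -3.1000e-02  7.9359e+01] rect [410.4  -5. ] [66.3 31.8] 66.2 circ [422.7 -10.4] edge [10.04  0.89]
scene 367 plane [-1.500e-02 -2.100e-02  7.803e+01] rect [432.9  -8.3] [48.5 61.6] 19.7 circ [425.2 -10.8] edge [4.79 0.21]
top 0
t 12.8 pos [425.  -12.3  53.1] phi 65.9 open 31.0 F [ 0.4 -0.8 -1.5] q7 74.3
  tool shift [58.8 -0.8 -1.4] rotvec [-0.     0.002 -0.001]
```

Call:
servo_tool(linear=[[10, -1, -1], [22, -1, -1], [34, -1, -1], [44, -1, -1], [50, -1, -1]], delta_rot=[[0, 0, 0], [0, 0, 0], [0, 0, 0], [0, 0, 0], [0, 0, 0]])

```text
time: 13.3
position: [422.0, -12.7, 1.2]
ee_rot: [-149.7, 89.9, -173.8]
force: [-0.7, -0.0, -2.2]
opening: 30.8
```

Call:
servo_tool(linear=[[1, 0, 0], [3, 0, 0], [5, 0, 0], [7, 0, 0], [8, 0, 0]], delta_rot=[[0, 0, 0], [0, 0, 0], [0, 0, 0], [0, 0, 0], [0, 0, 0]])

```text
time: 13.8
position: [422.8, -12.7, -5.7]
ee_rot: [44.4, 90.0, 20.3]
force: [-0.3, 0.3, -1.4]
opening: 31.1
```

Call:
servo_tool(linear=[[0, 0, 0], [0, 0, 0], [0, 0, 0]], delta_rot=[[0, 0, 0], [0, 0, 0], [0, 0, 0]])

```text
time: 14.1
position: [422.7, -12.7, -5.7]
ee_rot: [44.8, 90.0, 20.7]
force: [0.4, 0.4, -1.3]
opening: 30.9
```

```bash
python3 c.py 423.5 -12.5 46.5 6 -5.7 42 25.5; python3 -c "
import pickle,cv2
a=pickle.load(open('car_wrist.pkl','rb'))['img'];b=pickle.load(open('car_scene.pkl','rb'))['img']
cv2.imwrite('pics/hexdown.png',cv2.hconcat([a[120:420,170:470],cv2.resize(b[190:290,300:400],(300,300))]))"
```

```text
wrist 5810 plane [ 0.053 -0.03  20.878] rect [408.1  -4.6] [65.8 31.8] 65.7 circ [420.4 -10.1] edge [9.95 0.87]
scene 340 plane [-5.0000e-03 -1.0000e-02  1.9018e+01] rect [429.9  -9.9] [51.8 76.9] 22.5 circ [424.7 -12. ] edge [-7.79  0.33]
top 0
t 14.25 pos [422.7 -12.7  -5.8] phi 65.9 open 31.1 F [-0.1  0.2 -0.4] q7 78.8
  tool shift [-0.1  0.5  0.6] rotvec [-0.  0. -0.]
```

View pics/hexdown.png

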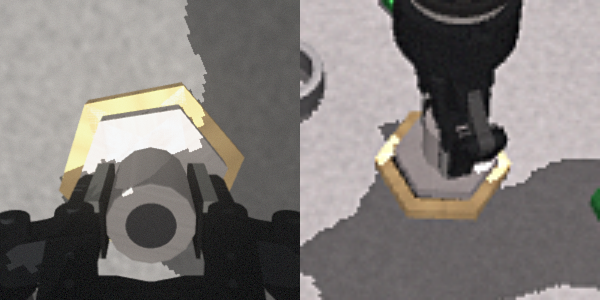

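The cover sits on the board, inset evenly in the rim with its edges parallel. I'll lower 1 mm more, open, and rise.

Call:
servo_tool(linear=[[0.5, 0, 0], [1, 0, 0], [1, 0, 0]], delta_rot=[[0, 0, 0], [0, 0, 0], [0, 0, 0]])

```text
time: 14.55
position: [422.7, -12.7, -5.9]
ee_rot: [121.2, 89.9, 97.1]
force: [-2.8, -1.2, 9.8]
opening: 31.3
```

Call:
servo_tool(linear=[[0, 0, 0], [0, 0, 0], [0, 0, 0], [0, 0, 0], [0, 0, 0]], delta_rot=[[0, 0, 0], [0, 0, 0], [0, 0, 0], [0, 0, 0], [0, 0, 0]], fingers=-1)

```text
time: 15.05
position: [422.7, -12.7, -6.9]
ee_rot: [-122.4, 90.0, -146.5]
force: [0.9, -0.0, -0.4]
opening: 85.1
```

Call:
servo_tool(linear=[[-5, 0, 0], [-20, 0, 0], [-45, 0, 0], [-80, 0, 0], [-120, 0, 0]], delta_rot=[[0, 0, 0], [0, 0, 0], [0, 0, 0], [0, 0, 0], [0, 0, 0]])

```text
time: 15.55
position: [421.5, -12.9, 114.0]
ee_rot: [-141.3, 89.9, -165.4]
force: [-0.2, 0.8, -0.1]
opening: 85.4
```

Call:
servo_tool(linear=[[-40, 0, 0], [-75, 0, 0], [-100, 0, 0], [-110, 0, 0], [-110, 0, 0]], delta_rot=[[0, 0, 0], [0, 0, 0], [0, 0, 0], [0, 0, 0], [0, 0, 0]])

```text
time: 16.05
position: [423.5, -12.8, 224.2]
ee_rot: [36.4, 89.8, 12.3]
force: [0.3, -0.8, -1.5]
opening: 85.7
```

```bash
python3 w.py hexpl 58 20 42 423.5 -12.5 6; python3 - <<'E'
from h import *
plan([642,-272,230])
d=grab('scene'); X=cloud(d)
for z,r in ((168,28),(130,50)):
    P=X[(d['z_map']>0)&(abs(X[...,2]-z)<6)&(np.hypot(X[...,0]-641,X[...,1]+268)<r)][:,:2].astype(np.float32); print(z,len(P),cv2.minEnclosingCircle(P),cv2.fitEllipse(cv2.convexHull(P)))
E
```

```text
wrist z 57.6 829 rect [422.6 -12.9] [30.1 31.3] 66.2 circ [423.  -12.6] 15.9 edge 
wrist z 19.7 1791 rect [423.1 -12.7] [67.5 60.4] 75.1 circ [422.9 -12.7] 34.4 edge [15.98  0.98]
top 58.0 0
top 20.0 0
scene z 57.0 195 rect [422.5 -11.4] [31.1 31.3] 73.2 circ [422.  -11.7] 16.3 edge 
scene z 19.1 476 rect [424.6  -9.7] [75.4 66.6] 78.0 circ [423.9  -8.4] 38.9 edge [15.71  0.96]
t 16.2 pos [421.4 -12.8 221.6] phi 65.9 open 85.3 F [-0.5  0.  -0.3] q7 66.5
  tool shift [193.6   1.5   2.4] rotvec [-0.    -0.003  0.002]
t 16.2 pos [421.4 -12.8 221.6] phi 65.9 open 85.3 F [-0.5  0.  -0.3] q7 66.5
  tool shift [  -9.  -146.5  307.2] rotvec [-0.    -0.003  0.002]
168 291 ((642.3397827148438, -270.60430908203125), 20.45163917541504) ((643.1883544921875, -270.7054138183594), (37.55141067504883, 40.427406311035156), 165.22544860839844)
130 1063 ((642.68798828125, -270.9900207519531), 46.98188781738281) ((642.9747314453125, -271.244873046875), (91.72096252441406, 92.60636901855469), 91.89022827148438)
```

The hex cover measures (423,-12.7), edges at 16°, flange at z 19.7, so it is good. Next is the round cover, with its boss at about (642.7,-271).

Call:
servo_tool(linear=[[0, -6, 12], [0, -19, 40], [0, -36, 76], [0, -55, 115], [0, -73, 154]], delta_rot=[[0, 0, 0], [0, 0, 0], [0, 0, 0], [0, 0, 0], [0, 0, 0]])

```text
time: 16.75
position: [533.6, -143.0, 221.5]
ee_rot: [-166.8, 89.8, 169.2]
force: [-0.0, 1.2, 0.7]
opening: 85.5
```

Call:
servo_tool(linear=[[5, -18, 38], [18, -36, 76], [34, -53, 110], [48, -66, 138], [58, -73, 152]], delta_rot=[[0, 0, 0], [0, 0, 0], [0, 0, 0], [0, 0, 0], [0, 0, 0]])

```text
time: 17.25
position: [641.5, -273.6, 160.5]
ee_rot: [-157.1, 89.7, 178.7]
force: [-0.5, -0.1, -0.8]
opening: 85.5
```

Call:
servo_tool(linear=[[2, 0, 0], [2, 0, 0], [2, 0, 0], [2, 0, 0], [2, 0, 0]], delta_rot=[[0, 0, 0], [0, 0, 0], [0, 0, 0], [0, 0, 0], [0, 0, 0]])

```text
time: 17.75
position: [642.7, -270.0, 164.4]
ee_rot: [29.8, 89.9, 5.8]
force: [0.3, 1.0, -0.1]
opening: 85.4
```

```bash
python3 w.py roundw 168 130 52 642.7 -271.5 4
```

```text
wrist z 167.6 4119 rect [ 644. -272.] [37.3 37.5] 84.6 circ [ 644. -272.] 19.1 edge 
wrist z 129.7 12169 rect [ 644.5 -272.3] [91.9 91.9] 19.2 circ [ 644.5 -272.5] 46.4 edge [-10.52   0.03]
top 168.0 0
top 130.0 0
scene z 166.1 124 rect [ 643.5 -266.6] [31.7 37.8] 84.0 circ [ 643.3 -269.6] 19.9 edge 
scene z 129.4 1100 rect [ 644.2 -267.9] [86.1 91.9] 69.1 circ [ 644.1 -271.3] 47.6 edge [-23.23   0.31]
t 17.9 pos [ 642.5 -270.5  163.9] phi 65.9 open 85.5 F [-0.2  0.3  0.4] q7 101.4
  tool shift [25.9 -0.8  0.5] rotvec [-0.     0.001 -0.   ]
```

Call:
servo_tool(linear=[[8, -0.5, 1.5], [22, -0.5, 1.5], [38, -0.5, 1.5], [52, -0.5, 1.5], [60, -0.5, 1.5]], delta_rot=[[0, 0, 0], [0, 0, 0], [0, 0, 0], [0, 0, 0], [0, 0, 0]])

```text
time: 18.4
position: [642.3, -271.2, 100.3]
ee_rot: [176.7, 89.8, 152.6]
force: [-0.5, 0.6, 0.4]
opening: 85.7
```

Call:
servo_tool(linear=[[0, 0, 0], [0, 0, 0], [0, 0, 0], [0, 0, 0], [0, 0, 0]], delta_rot=[[0, 0, 0], [0, 0, 0], [0, 0, 0], [0, 0, 0], [0, 0, 0]])

```text
time: 18.9
position: [643.9, -272.3, 104.0]
ee_rot: [2.9, 89.9, -21.2]
force: [-0.3, 0.5, -0.3]
opening: 85.2
```

Call:
servo_tool(linear=[[0, 0, 0], [0, 0, 0], [0, 0, 0], [0, 0, 0]], delta_rot=[[0, 0, 0], [0, 0, 0], [0, 0, 0], [0, 0, 0]], fingers=-0.05, force=60)

```text
time: 19.3
position: [643.5, -272.0, 103.2]
ee_rot: [157.6, 90.0, 133.5]
force: [-0.5, -0.6, -0.2]
opening: 44.9
```

Call:
servo_tool(linear=[[0, 0, 0], [0, 0, 0], [0, 0, 0], [0, 0, 0], [0, 0, 0]], delta_rot=[[0, 0, 0], [0, 0, 0], [0, 0, 0], [0, 0, 0], [0, 0, 0]], fingers=1)

```text
time: 19.8
position: [643.6, -272.4, 103.4]
ee_rot: [-33.2, 90.0, -57.3]
force: [-0.6, -1.5, 1.0]
opening: 36.5
```

Call:
servo_tool(linear=[[-2, 0, 0], [-8, 0, 0], [-20, 0, 0], [-36, 0, 0], [-50, 0, 0]], delta_rot=[[0, 0, 0], [0, 0, 0], [0, 0, 0], [0, 0, 0], [0, 0, 0]])

```text
time: 20.3
position: [643.8, -272.0, 154.7]
ee_rot: [2.6, 90.0, -21.5]
force: [-0.3, 0.1, -1.8]
opening: 36.8
```

Call:
servo_tool(linear=[[-6, 12, -6], [-10, 36, -17], [-10, 68, -33], [-10, 100, -48], [-10, 132, -63]], delta_rot=[[0, 0, 0], [0, 0, 0], [0, 0, 0], [0, 0, 0], [0, 0, 0]])

```text
time: 20.8
position: [639.6, -122.8, 163.4]
ee_rot: [113.4, 89.9, 89.3]
force: [0.3, 0.2, -2.5]
opening: 36.8
```

Call:
servo_tool(linear=[[0, 32, -15], [0, 60, -28], [0, 84, -40], [0, 99, -47], [0, 104, -49]], delta_rot=[[0, 0, 0], [0, 0, 0], [0, 0, 0], [0, 0, 0], [0, 0, 0]])

```text
time: 21.3
position: [637.6, -6.7, 163.1]
ee_rot: [122.1, 89.9, 98.3]
force: [0.6, -0.5, -2.5]
opening: 36.8
```

Call:
servo_tool(linear=[[6, 0, 0], [24, 0, 0], [50, 0, 0], [76, 0, 0], [95, 0, 0]], delta_rot=[[0, 0, 0], [0, 0, 0], [0, 0, 0], [0, 0, 0], [0, 0, 0]])

```text
time: 21.8
position: [636.3, -14.3, 66.0]
ee_rot: [-117.0, 89.8, -141.3]
force: [-0.2, 0.2, -2.6]
opening: 36.7
```

Call:
servo_tool(linear=[[10, 0, 0], [15, 0, 0], [15, 0, 0], [15, 0, 0], [15, 0, 0]], delta_rot=[[0, 0, 0], [0, 0, 0], [0, 0, 0], [0, 0, 0], [0, 0, 0]])

```text
time: 22.3
position: [638.7, -11.2, 54.5]
ee_rot: [19.7, 89.9, -4.4]
force: [0.3, 1.3, -2.4]
opening: 36.4
```

```bash
python3 c.py 637.1 -11.4 0 4 -6.6 52 26.5
```

```text
wrist 14269 plane [ 1.0000e-02 -5.0000e-03  8.1007e+01] rect [637.9 -12.2] [88.3 91.7] 31.5 circ [639.3 -11.3] edge [22.02  0.17]
scene 1255 plane [-5.0000e-03 -6.0000e-03  8.0076e+01] rect [639.7  -8. ] [87.4 91.9] 62.6 circ [637.9 -10.4] edge [-25.3    0.27]
top 114 plane [-1.9000e-02 -3.0000e-03  7.9805e+01] rect [611.  -30.2] [21.2 39.5] 33.7 circ [606.  -33.5] edge [2.47 0.13]
t 22.45 pos [638.2 -10.8  54. ] phi 65.9 open 36.9 F [-0.2  0.4 -2.8] q7 82.1
  tool shift [60.6 -1.  -0.9] rotvec [-0.     0.001 -0.001]
```

Call:
servo_tool(linear=[[10, -1, -1], [22, -1, -1], [34, -1, -1], [45, -1, -1], [52, -1, -1]], delta_rot=[[0, 0, 0], [0, 0, 0], [0, 0, 0], [0, 0, 0], [0, 0, 0]])

```text
time: 22.95
position: [635.1, -11.2, -1.0]
ee_rot: [-157.0, 89.8, 178.9]
force: [-0.6, 0.1, -2.9]
opening: 36.5
```

Call:
servo_tool(linear=[[1, 0, 0], [3, 0, 0], [5, 0, 0], [7, 0, 0], [8, 0, 0]], delta_rot=[[0, 0, 0], [0, 0, 0], [0, 0, 0], [0, 0, 0], [0, 0, 0]])

```text
time: 23.45
position: [636.5, -11.4, -6.6]
ee_rot: [27.5, 90.0, 3.4]
force: [-0.7, -1.4, 3.6]
opening: 36.7
```

Call:
servo_tool(linear=[[0.5, 0, 0], [1, 0, 0], [1, 0, 0], [1, 0, 0]], delta_rot=[[0, 0, 0], [0, 0, 0], [0, 0, 0], [0, 0, 0]])

```text
time: 23.85
position: [636.6, -11.4, -6.7]
ee_rot: [62.3, 90.0, 38.2]
force: [-3.0, 1.1, 5.9]
opening: 36.9
```

Seated, with about 8 N of contact. Opening and rising.

Call:
servo_tool(linear=[[0, 0, 0], [0, 0, 0], [0, 0, 0], [0, 0, 0], [0, 0, 0]], delta_rot=[[0, 0, 0], [0, 0, 0], [0, 0, 0], [0, 0, 0], [0, 0, 0]], fingers=-1)

```text
time: 24.35
position: [636.4, -11.4, -7.9]
ee_rot: [-64.5, 90.0, -88.6]
force: [-0.3, -0.5, 0.8]
opening: 85.5
```

Call:
servo_tool(linear=[[-5, 0, 0], [-20, 0, 0], [-45, 0, 0], [-80, 0, 0], [-115, 0, 0]], delta_rot=[[0, 0, 0], [0, 0, 0], [0, 0, 0], [0, 0, 0], [0, 0, 0]])

```text
time: 24.85
position: [636.4, -11.6, 109.5]
ee_rot: [6.8, 90.0, -17.3]
force: [0.6, 0.9, 1.1]
opening: 85.5
```

Call:
servo_tool(linear=[[-35, 0, 0], [-60, 0, 0], [-75, 0, 0], [-75, 0, 0], [-75, 0, 0]], delta_rot=[[0, 0, 0], [0, 0, 0], [0, 0, 0], [0, 0, 0], [0, 0, 0]])

```text
time: 25.35
position: [636.4, -11.5, 182.8]
ee_rot: [35.5, 89.9, 11.4]
force: [0.2, 0.8, -0.3]
opening: 85.5
```

```bash
python3 w.py roundpl 58 20 52 637 -11.4 4; python3 - <<'E'
from h import *
plan([643,-272,130])
for c in ('scene','top'):
  d=grab(c); X=cloud(d)
  for z,r in ((120,28),(82,90)):
    P=X[(d['z_map']>0)&(abs(X[...,2]-z)<5)&(np.hypot(X[...,0]-641,X[...,1]+270)<r)][:,:2].astype(np.float32)
    if len(P)>20: print(c,z,len(P),cv2.minEnclosingCircle(P),cv2.minAreaRect(P))
E
```

```text
wrist z 57.7 1494 rect [637.3 -11.4] [37.2 37.1] 41.2 circ [637.6 -11.5] 19.1 edge 
wrist z 19.7 5437 rect [637.6 -11.7] [91.1 91.3] 20.1 circ [637.5 -11.6] 46.1 edge [9.21 0.06]
top 58.0 0
top z 19.2 296 rect [627.4 -44. ] [32.4 86.4] 76.8 circ [630.4 -31.1] 43.2 edge [-13.23   0.64]
scene z 57.2 334 rect [636.3 -10.9] [37.4 36.9] 59.1 circ [636.6 -10.7] 19.4 edge 
scene z 19.1 1362 rect [636.4 -11.2] [93.2 91.7] 66.4 circ [636.5  -8.6] 49.8 edge [-22.     0.21]
t 25.5 pos [635.4 -11.2 180.8] phi 65.9 open 85.5 F [ 0.3 -0.1  0.1] q7 79.2
  tool shift [152.8   0.6   1.9] rotvec [-0.    -0.003  0.001]
t 25.5 pos [635.4 -11.2 180.8] phi 65.9 open 85.5 F [ 0.3 -0.1  0.1] q7 79.2
  tool shift [  50.7 -234.9  113.6] rotvec [-0.    -0.003  0.001]
scene 120 290 ((643.1763305664062, -272.96099853515625), 21.533061981201172) ((644.096923828125, -273.1631164550781), (38.75686264038086, 41.1176872253418), 7.036074638366699)
scene 82 1358 ((644.840576171875, -272.9617614746094), 81.65632629394531) ((644.0784301757812, -272.86663818359375), (163.3082733154297, 61.02507781982422), 82.88374328613281)
top 120 259 ((643.6759033203125, -271.1369934082031), 21.40945053100586) ((643.7015380859375, -271.9320373535156), (40.34872817993164, 40.33890151977539), 12.029839515686035)
top 82 1202 ((642.4451904296875, -272.6036682128906), 79.30127716064453) ((643.8345947265625, -272.8039855957031), (158.1272430419922, 61.89615249633789), 83.09349060058594)
```

The round cover measures (637.3,-11.5), flat. The oblong cover is at (643.8,-272.6), long axis 83.0°. Its board is at 66.4°, so it needs a turn of about -16.6°, which is +0.29 rad about tool x.

Call:
servo_tool(linear=[[0, -12, 6], [0, -36, 17], [0, -68, 33], [0, -100, 48], [0, -132, 64]], delta_rot=[[0, 0, 0], [0, 0, 0], [0, 0, 0], [0, 0, 0], [0, 0, 0]])

```text
time: 26.1
position: [640.3, -160.7, 182.0]
ee_rot: [-103.8, 89.9, -128.0]
force: [-0.3, -0.1, 0.1]
opening: 85.4
```

Call:
servo_tool(linear=[[5, -32, 15], [20, -60, 29], [40, -84, 40], [55, -99, 47], [63, -103, 49]], delta_rot=[[0, 0, 0], [0, 0, 0], [0, 0, 0], [0, 0, 0], [0, 0, 0]])

```text
time: 26.6
position: [641.0, -275.5, 116.8]
ee_rot: [-145.7, 89.8, -170.0]
force: [-0.7, -0.3, 1.2]
opening: 85.5
```

Call:
servo_tool(linear=[[0, 0, 0], [0, 0, 0], [0, 0, 0], [0, 0, 0], [0, 0, 0]], delta_rot=[[0, 0, 0], [0, 0, 0], [0, 0, 0], [0, 0, 0], [0, 0, 0]])

```text
time: 27.1
position: [644.2, -271.1, 120.1]
ee_rot: [19.5, 89.9, -4.5]
force: [-0.1, 0.1, 1.0]
opening: 85.3
```

Call:
servo_tool(linear=[[0, 0, 0], [0, 0, 0], [0, 0, 0]], delta_rot=[[0, 0, 0], [0, 0, 0], [0, 0, 0]])

```text
time: 27.4
position: [643.5, -272.0, 119.3]
ee_rot: [89.3, 90.0, 65.2]
force: [-0.2, 0.1, -0.5]
opening: 85.3
```

```bash
python3 w.py oblw 120 82 90 643.8 -272.6 2
```

```text
wrist z 119.7 4849 rect [ 645.4 -273.9] [40.9 41.6] 47.0 circ [ 645.4 -273.7] 21.0 edge 
wrist z 81.7 16882 rect [ 645.6 -274. ] [160.1  60.8] 82.8 circ [ 644.6 -273.8] 80.1 edge [83.35  0.87]
top 120.0 0
top z 81.5 200 rect [ 661.2 -210.1] [23.8 60. ] 53.3 circ [ 654.3 -219.5] 30.0 edge [-37.47   0.74]
scene z 118.9 149 rect [ 644.3 -268.9] [39.3 34.2] 4.9 circ [ 643.9 -273. ] 21.2 edge 
scene z 81.4 1226 rect [ 644.  -271.8] [158.8  61.6] 82.7 circ [ 646.8 -272.3] 79.7 edge [83.98  0.81]
t 27.55 pos [ 643.5 -272.1  119.2] phi 65.9 open 85.3 F [ 0.1 -0.3  0.4] q7 102.4
  tool shift [29.2 -0.3  0.5] rotvec [ 0. -0. -0.]
```

Call:
servo_tool(linear=[[8, -0.5, 2], [24, -0.5, 2], [42, -0.5, 2], [56, -0.5, 2], [63, -0.5, 2]], delta_rot=[[0, 0, 0], [0, 0, 0], [0, 0, 0], [0, 0, 0], [0, 0, 0]])

```text
time: 28.05
position: [644.1, -272.7, 53.8]
ee_rot: [177.6, 89.8, 153.5]
force: [0.2, 0.2, 0.2]
opening: 85.4
```

Call:
servo_tool(linear=[[0, 0, 0], [0, 0, 0], [0, 0, 0], [0, 0, 0], [0, 0, 0]], delta_rot=[[0, 0, 0], [0, 0, 0], [0, 0, 0], [0, 0, 0], [0, 0, 0]])

```text
time: 28.55
position: [645.5, -273.5, 56.9]
ee_rot: [4.8, 89.9, -19.3]
force: [0.1, -0.1, 0.7]
opening: 85.3
```

Call:
servo_tool(linear=[[0, 0, 0], [0, 0, 0], [0, 0, 0], [0, 0, 0]], delta_rot=[[0, 0, 0], [0, 0, 0], [0, 0, 0], [0, 0, 0]], fingers=-0.15, force=80)

```text
time: 28.95
position: [645.1, -273.2, 56.2]
ee_rot: [138.1, 90.0, 114.0]
force: [-0.5, 0.1, -0.9]
opening: 49.1
```

Call:
servo_tool(linear=[[0, 0, 0], [0, 0, 0], [0, 0, 0], [0, 0, 0], [0, 0, 0]], delta_rot=[[0, 0, 0], [0, 0, 0], [0, 0, 0], [0, 0, 0], [0, 0, 0]], fingers=1)

```text
time: 29.45
position: [645.2, -273.6, 56.6]
ee_rot: [-19.8, 90.0, -43.9]
force: [-0.7, -0.3, 2.7]
opening: 40.4
```

Call:
servo_tool(linear=[[-2, 0, 0], [-8, 0, 0], [-20, 0, 0], [-36, 0, 0], [-50, 0, 0]], delta_rot=[[0, 0, 0], [0, 0, 0], [0, 0, 0], [0, 0, 0], [0, 0, 0]])

```text
time: 29.95
position: [645.6, -273.6, 108.2]
ee_rot: [-7.1, 89.9, -31.2]
force: [1.2, -0.4, -3.0]
opening: 40.5
```

Call:
servo_tool(linear=[[0, -4, -9], [0, -12, -28], [0, -22, -54], [0, -33, -80], [0, -44, -106]], delta_rot=[[0, 0, 0], [0, 0, 0], [0, 0, 0], [0, 0, 0], [0, 0, 0]])

```text
time: 30.45
position: [530.0, -270.6, 107.9]
ee_rot: [3.4, 89.9, -20.7]
force: [0.1, -0.5, -3.3]
opening: 40.0
```

Call:
servo_tool(linear=[[0, -11, -26], [0, -21, -51], [0, -30, -73], [0, -36, -88], [0, -39, -93]], delta_rot=[[0.04, 0, 0], [0.11, 0, 0], [0.19, 0, 0], [0.26, 0, 0], [0.29, 0, 0]])

```text
time: 30.95
position: [428.1, -268.5, 107.7]
ee_rot: [58.0, 89.9, 17.1]
force: [0.8, -0.8, -3.9]
opening: 40.5
```

Call:
servo_tool(linear=[[6, 0, 0], [20, 0, 0], [36, 0, 0], [48, 0, 0], [52, 0, 0]], delta_rot=[[0, 0, 0], [0, 0, 0], [0, 0, 0], [0, 0, 0], [0, 0, 0]])

```text
time: 31.45
position: [429.0, -266.7, 51.9]
ee_rot: [-162.4, 89.8, 156.9]
force: [-0.3, 0.1, -4.7]
opening: 40.4
```

Call:
servo_tool(linear=[[0, 0, 0], [0, 0, 0], [0, 0, 0], [0, 0, 0], [0, 0, 0]], delta_rot=[[0, 0, 0], [0, 0, 0], [0, 0, 0], [0, 0, 0], [0, 0, 0]])

```text
time: 31.95
position: [429.9, -268.0, 54.7]
ee_rot: [25.5, 89.9, -15.2]
force: [0.3, 0.1, -4.2]
opening: 40.2
```

```bash
python3 c.py 430 -268.4 0 2 -5.5 90 25.5; python3 - <<'E'
import pickle,cv2
a=pickle.load(open('car_wrist.pkl','rb'))['img'];b=pickle.load(open('car_scene.pkl','rb'))['img']
cv2.imwrite('pics/obl.png',cv2.hconcat([a[60:460,120:520],cv2.resize(b[100:240,200:340],(400,400))]))
E
```

```text
wrist 22203 plane [ 1.0000e-02 -7.0000e-03  7.9888e+01] rect [ 430.6 -267.6] [159.1  60.7] 66.1 circ [ 427.5 -266.2] edge [63.05  0.81]
scene 927 plane [-1.0000e-03 -2.0000e-03  7.9633e+01] rect [ 430.  -265.8] [156.8  60.8] 66.3 circ [ 434.3 -267.7] edge [66.95  0.79]
top 451 plane [ 6.0000e-03 -9.0000e-03  7.9622e+01] rect [ 445.1 -218.1] [65.2 48.3] 30.3 circ [ 447.4 -223.5] edge [26.71  0.28]
t 32.1 pos [ 429.7 -267.8   54.4] phi 49.3 open 40.2 F [-0.3 -0.1 -4. ] q7 98.3
  tool shift [59.9 -0.3  0.6] rotvec [-0.  0. -0.]
```

View pics/obl.png

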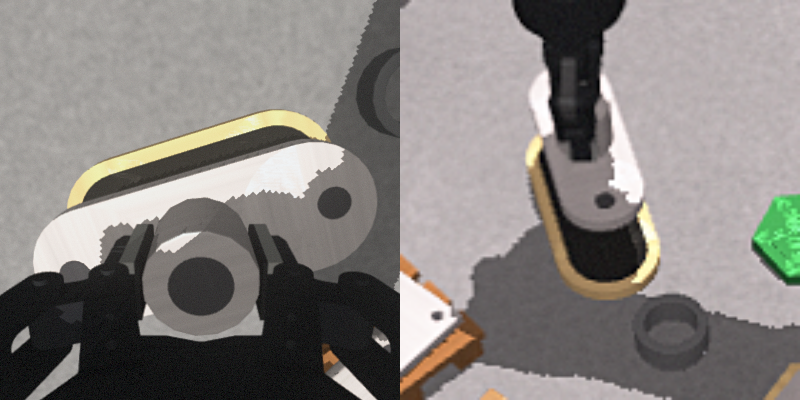

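The oblong hangs level over its board at 66.2° (board 66.4°), centred within about 1 mm. The offset between cover and rim in the picture is only parallax. Lowering.

Call:
servo_tool(linear=[[10, 0, 0], [22, 0, 0], [34, 0, 0], [45, 0, 0], [52, 0, 0]], delta_rot=[[0, 0, 0], [0, 0, 0], [0, 0, 0], [0, 0, 0], [0, 0, 0]])

```text
time: 32.6
position: [428.6, -267.2, 0.4]
ee_rot: [-164.9, 89.8, 154.4]
force: [-0.3, 0.2, -4.5]
opening: 40.4
```

Call:
servo_tool(linear=[[1, 0, 0], [3, 0, 0], [5, 0, 0], [7, 0, 0], [8, 0, 0]], delta_rot=[[0, 0, 0], [0, 0, 0], [0, 0, 0], [0, 0, 0], [0, 0, 0]])

```text
time: 33.1
position: [429.8, -267.9, -5.6]
ee_rot: [38.8, 90.0, -1.9]
force: [-1.3, 0.8, 4.9]
opening: 40.2
```

Call:
servo_tool(linear=[[0.5, 0, 0], [1, 0, 0], [1, 0, 0], [1, 0, 0]], delta_rot=[[0, 0, 0], [0, 0, 0], [0, 0, 0], [0, 0, 0]])

```text
time: 33.5
position: [429.8, -267.8, -5.6]
ee_rot: [78.1, 89.9, 37.3]
force: [-3.0, 2.7, 6.1]
opening: 40.2
```

Call:
servo_tool(linear=[[0, 0, 0], [0, 0, 0], [0, 0, 0], [0, 0, 0], [0, 0, 0]], delta_rot=[[0, 0, 0], [0, 0, 0], [0, 0, 0], [0, 0, 0], [0, 0, 0]], fingers=-1)

```text
time: 34.0
position: [429.7, -267.9, -6.8]
ee_rot: [-11.7, 90.0, -52.5]
force: [-0.5, 0.8, -0.3]
opening: 85.5
```

Call:
servo_tool(linear=[[-5, 0, 0], [-20, 0, 0], [-45, 0, 0], [-80, 0, 0], [-115, 0, 0]], delta_rot=[[0, 0, 0], [0, 0, 0], [0, 0, 0], [0, 0, 0], [0, 0, 0]])

```text
time: 34.5
position: [429.1, -267.7, 109.4]
ee_rot: [-147.9, 90.0, 171.4]
force: [0.9, -0.5, -0.3]
opening: 85.2
```

Call:
servo_tool(linear=[[-30, 0, 0], [-50, 0, 0], [-60, 0, 0], [-60, 0, 0], [-60, 0, 0]], delta_rot=[[0, 0, 0], [0, 0, 0], [0, 0, 0], [0, 0, 0], [0, 0, 0]])

```text
time: 35.0
position: [429.1, -267.3, 167.3]
ee_rot: [-173.9, 89.9, 145.4]
force: [0.5, 0.1, -0.3]
opening: 85.3
```

```bash
python3 w.py oblpl 58 20 90 430 -268.4 2; python3 - <<'E'
from h import *
plan([643,-272,85])
for c in ('scene','top'):
  d=grab(c); X=cloud(d)
  for z,r in ((72,28),(34,90)):
    P=X[(d['z_map']>0)&(abs(X[...,2]-z)<4)&(np.hypot(X[...,0]-641,X[...,1]+270)<r)&(cv2.cvtColor(d['img'],cv2.COLOR_BGR2HSV)[...,1]<60)][:,:2].astype(np.float32)
    if len(P)>20: print(c,z,len(P),cv2.minEnclosingCircle(P),cv2.minAreaRect(P))
E
```

```text
wrist z 57.7 1990 rect [ 430.3 -268.1] [40.8 41. ] 32.4 circ [ 430.3 -268.4] 21.1 edge 
wrist z 19.7 8213 rect [ 430.6 -268.3] [160.4  60.5] 66.2 circ [ 428.7 -267.5] 80.2 edge [66.59  0.85]
top z 57.8 225 rect [ 432.2 -264.6] [35.3 39.2] 49.3 circ [ 430.8 -265.9] 20.2 edge 
top z 19.5 768 rect [ 444.4 -238.5] [110.1  76.1] 63.8 circ [ 449.7 -241.1] 56.6 edge [76.84  0.3 ]
scene z 57.5 263 rect [ 429.2 -267. ] [42.3 40.9] 33.8 circ [ 429.  -268.8] 23.0 edge 
scene z 19.5 1111 rect [ 427.4 -268.5] [166.   73.6] 71.6 circ [ 433.5 -269.7] 83.8 edge [66.    0.72]
t 35.15 pos [ 428.8 -267.2  166.8] phi 49.3 open 85.5 F [ 0.6 -0.1 -0.6] q7 92.6
  tool shift [138.8  -0.    2.1] rotvec [-0.    -0.003  0.001]
t 35.15 pos [ 428.8 -267.2  166.8] phi 49.3 open 85.5 F [ 0.6 -0.1 -0.6] q7 92.6
  tool shift [ 81.3 136.2 165.8] rotvec [-0.    -0.003  0.001]
scene 72 335 ((642.070556640625, -274.5372619628906), 23.043333053588867) ((642.616943359375, -275.4128723144531), (44.572731018066406, 43.58872604370117), 51.22796630859375)
scene 34 2222 ((642.1181640625, -274.7347717285156), 84.29434967041016) ((642.833740234375, -274.8621826171875), (122.11551666259766, 124.73736572265625), 10.6572265625)
top 72 237 ((642.876220703125, -274.0943908691406), 23.054513931274414) ((643.0390625, -274.7281188964844), (44.46630859375, 42.546573638916016), 41.327301025390625)
top 34 1685 ((642.9539184570312, -275.93011474609375), 81.94158935546875) ((643.7218017578125, -275.3724365234375), (120.51227569580078, 120.24932098388672), 10.645167350769043)
```

The oblong measures (430.4,-268.2) at 66.3°, flat. The square is at (643.2,-275), edges 10.65°. Its board is at -2.8°, so the turn is about -13.5°, or +0.235 rad about tool x.

Call:
servo_tool(linear=[[0, 6, 8], [0, 18, 22], [0, 36, 45], [0, 56, 70], [5, 77, 96]], delta_rot=[[0, 0, 0], [0, 0, 0], [0, 0, 0], [0, 0, 0], [0, 0, 0]])

```text
time: 35.75
position: [554.9, -272.1, 163.3]
ee_rot: [30.0, 89.9, -10.6]
force: [0.6, -0.5, 0.7]
opening: 85.3
```

Call:
servo_tool(linear=[[10, 19, 24], [28, 36, 44], [48, 48, 60], [66, 55, 68], [75, 57, 70]], delta_rot=[[0, 0, 0], [0, 0, 0], [0, 0, 0], [0, 0, 0], [0, 0, 0]])

```text
time: 36.25
position: [643.6, -272.8, 84.5]
ee_rot: [-173.1, 89.8, 146.3]
force: [-0.3, 0.1, -0.5]
opening: 85.0
```

Call:
servo_tool(linear=[[0, 0, 0], [0, 0, 0], [0, 0, 0], [0, 0, 0], [0, 0, 0]], delta_rot=[[0, 0, 0], [0, 0, 0], [0, 0, 0], [0, 0, 0], [0, 0, 0]])

```text
time: 36.75
position: [643.0, -274.8, 89.4]
ee_rot: [26.1, 89.9, -14.6]
force: [-0.1, -0.2, -0.2]
opening: 85.4
```

Call:
servo_tool(linear=[[0, 0, 0], [0, 0, 0], [0, 0, 0]], delta_rot=[[0, 0, 0], [0, 0, 0], [0, 0, 0]])

```text
time: 37.05
position: [642.8, -274.5, 88.2]
ee_rot: [79.8, 90.0, 39.0]
force: [0.3, 0.4, -0.3]
opening: 85.9
```

```bash
python3 w.py sqw 72 34 86 643.2 -275 4
```

```text
wrist z 71.6 4928 rect [ 644.4 -276.5] [45.2 45.4] 10.9 circ [ 644.4 -276.7] 23.1 edge 
wrist z 33.6 25167 rect [ 644.6 -276.8] [120.4 120.9] 10.9 circ [ 644.5 -276.6] 83.5 edge [10.78  1.  ]
top 72.0 0
top z 33.3 175 rect [ 639.3 -274.2] [166.2  46.8] 50.3 circ [ 641.1 -275.7] 83.3 edge [-40.1    0.86]
scene z 71.3 316 rect [ 642.3 -272.7] [45.7 40.5] 23.8 circ [ 643.1 -275.5] 24.2 edge 
scene z 33.4 2329 rect [ 642.5 -278.3] [129.5 130.4] 10.6 circ [ 644.5 -274.3] 84.1 edge [10.14  0.94]
t 37.2 pos [ 642.8 -274.5   88.1] phi 49.3 open 85.5 F [-0.4  0.4 -0.5] q7 88.5
  tool shift [46.1 -0.1  0.6] rotvec [-0. -0.  0.]
```

Call:
servo_tool(linear=[[8, -0.5, 2], [26, -0.5, 2], [48, -0.5, 2], [68, -0.5, 2], [80, -0.5, 2]], delta_rot=[[0, 0, 0], [0, 0, 0], [0, 0, 0], [0, 0, 0], [0, 0, 0]])

```text
time: 37.7
position: [642.8, -275.4, 5.5]
ee_rot: [-167.7, 89.8, 151.6]
force: [-0.0, 1.3, -0.2]
opening: 85.5
```

Call:
servo_tool(linear=[[0, 0, 0], [0, 0, 0], [0, 0, 0], [0, 0, 0], [0, 0, 0]], delta_rot=[[0, 0, 0], [0, 0, 0], [0, 0, 0], [0, 0, 0], [0, 0, 0]])

```text
time: 38.2
position: [644.6, -276.6, 9.2]
ee_rot: [17.9, 89.9, -22.8]
force: [0.1, 0.7, -0.4]
opening: 85.6
```

Call:
servo_tool(linear=[[0, 0, 0], [0, 0, 0], [0, 0, 0], [0, 0, 0]], delta_rot=[[0, 0, 0], [0, 0, 0], [0, 0, 0], [0, 0, 0]], fingers=-0.25, force=100)

```text
time: 38.6
position: [644.0, -276.1, 8.2]
ee_rot: [156.5, 90.0, 115.8]
force: [-0.1, -0.5, 0.4]
opening: 53.4
```

Call:
servo_tool(linear=[[0, 0, 0], [0, 0, 0], [0, 0, 0], [0, 0, 0], [0, 0, 0]], delta_rot=[[0, 0, 0], [0, 0, 0], [0, 0, 0], [0, 0, 0], [0, 0, 0]], fingers=1)

```text
time: 39.1
position: [644.0, -276.4, 8.6]
ee_rot: [-10.7, 90.0, -51.4]
force: [-2.1, -0.4, 3.6]
opening: 43.9
```

Call:
servo_tool(linear=[[-2, 0, 0], [-8, 0, 0], [-24, 0, 0], [-46, 0, 0], [-70, 0, 0]], delta_rot=[[0, 0, 0], [0, 0, 0], [0, 0, 0], [0, 0, 0], [0, 0, 0]])

```text
time: 39.6
position: [643.4, -275.8, 78.6]
ee_rot: [-165.0, 89.9, 154.3]
force: [0.7, -0.1, -5.9]
opening: 44.0
```

Call:
servo_tool(linear=[[-22, 0, 0], [-40, 0, 0], [-50, 0, 0], [-50, 0, 0], [-50, 0, 0]], delta_rot=[[0, 0, 0], [0, 0, 0], [0, 0, 0], [0, 0, 0], [0, 0, 0]])

```text
time: 40.1
position: [643.6, -275.9, 127.5]
ee_rot: [-176.9, 89.9, 142.4]
force: [0.4, 0.0, -6.0]
opening: 44.1
```

Call:
servo_tool(linear=[[0, 6, -11], [0, 18, -35], [0, 37, -71], [0, 58, -110], [0, 80, -152]], delta_rot=[[0, 0, 0], [0, 0, 0], [0, 0, 0], [0, 0, 0], [0, 0, 0]])

```text
time: 40.6
position: [579.2, -115.1, 126.5]
ee_rot: [-143.4, 89.8, 175.8]
force: [1.3, 0.9, -4.3]
opening: 44.0
```

Call:
servo_tool(linear=[[0, 22, -41], [0, 43, -82], [0, 65, -122], [0, 86, -162], [0, 106, -200]], delta_rot=[[0, 0, 0], [0, 0, 0], [0, 0, 0], [0, 0, 0], [0, 0, 0]])

```text
time: 41.1
position: [496.3, 96.4, 127.1]
ee_rot: [-142.8, 89.9, 176.6]
force: [0.7, 0.6, -5.3]
opening: 44.0
```

Call:
servo_tool(linear=[[0, 21, -39], [0, 42, -79], [0, 62, -117], [0, 78, -147], [0, 88, -167]], delta_rot=[[0.04, 0, 0], [0.09, 0, 0], [0.15, 0, 0], [0.2, 0, 0], [0.235, 0, 0]])

```text
time: 41.6
position: [426.3, 273.4, 127.0]
ee_rot: [-132.4, 89.8, 173.6]
force: [0.3, -0.1, -5.9]
opening: 43.9
```

Call:
servo_tool(linear=[[6, 0, 0], [24, 0, 0], [46, 0, 0], [64, 0, 0], [72, 0, 0]], delta_rot=[[0, 0, 0], [0, 0, 0], [0, 0, 0], [0, 0, 0], [0, 0, 0]])

```text
time: 42.1
position: [427.5, 267.7, 53.6]
ee_rot: [-83.8, 89.7, -138.0]
force: [-1.1, -0.0, -6.3]
opening: 44.0
```

Call:
servo_tool(linear=[[0, 0, 0], [0, 0, 0], [0, 0, 0], [0, 0, 0], [0, 0, 0]], delta_rot=[[0, 0, 0], [0, 0, 0], [0, 0, 0], [0, 0, 0], [0, 0, 0]])

```text
time: 42.6
position: [429.9, 270.4, 56.9]
ee_rot: [98.1, 89.9, 43.9]
force: [0.1, 0.4, -4.6]
opening: 44.1
```

```bash
python3 c.py 429.8 270.4 0 4 -5.6 90 25.5; python3 - <<'E'
import pickle,cv2
a=pickle.load(open('car_wrist.pkl','rb'))['img'];b=pickle.load(open('car_scene.pkl','rb'))['img']
cv2.imwrite('pics/sq.png',cv2.hconcat([a[60:460,120:520],cv2.resize(b[260:460,350:550],(400,400))]))
E
```

```text
wrist 38092 plane [ 3.000e-03 -1.000e-03  8.196e+01] rect [430.4 269.9] [120.1 120.6] 87.4 circ [430.5 270.3] edge [-3.24  0.91]
scene 3156 plane [-1.0000e-03 -2.0000e-03  8.1474e+01] rect [428.9 270.1] [120.5 122.4] 87.3 circ [428.8 271.1] edge [-0.69  0.95]
top 1369 plane [1.0000e-03 3.0000e-03 8.2064e+01] rect [429.8 261.1] [102.  121.1] 87.8 circ [430.3 261.9] edge [-2.54  1.  ]
t 42.75 pos [429.5 270.2  56.5] phi 35.8 open 44.4 F [-0.3 -0.5 -5.1] q7 19.1
  tool shift [62.1  0.3 -0. ] rotvec [ 0.    -0.    -0.001]
```

View pics/sq.png

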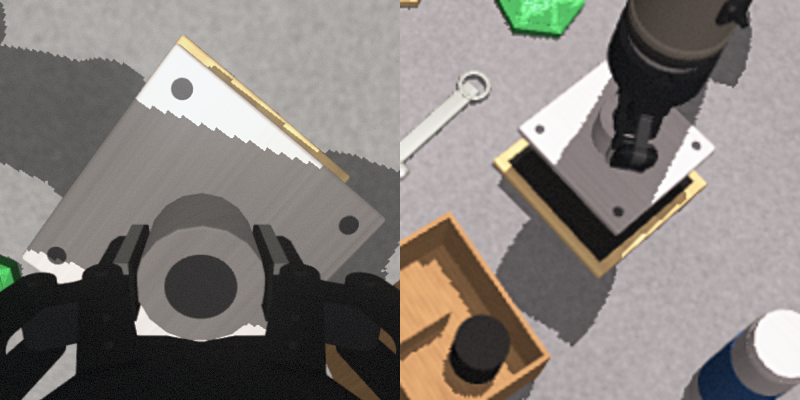

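The square cover is level and parallel to its board (87.4° against 87.2°), centred within about 1 mm. Lowering about 62 mm.

Call:
servo_tool(linear=[[10, 0, 0], [22, 0, 0], [36, 0, 0], [48, 0, 0], [54, 0, 0]], delta_rot=[[0, 0, 0], [0, 0, 0], [0, 0, 0], [0, 0, 0], [0, 0, 0]])

```text
time: 43.25
position: [428.0, 269.2, 0.0]
ee_rot: [-87.6, 89.8, -141.8]
force: [0.1, -0.4, -5.7]
opening: 44.2
```

Call:
servo_tool(linear=[[1, 0, 0], [3, 0, 0], [5, 0, 0], [7, 0, 0], [8, 0, 0]], delta_rot=[[0, 0, 0], [0, 0, 0], [0, 0, 0], [0, 0, 0], [0, 0, 0]])

```text
time: 43.75
position: [429.6, 270.2, -5.5]
ee_rot: [117.4, 90.0, 63.2]
force: [-2.0, -0.5, 3.9]
opening: 43.8
```

Call:
servo_tool(linear=[[0.5, 0, 0], [1, 0, 0], [1, 0, 0], [1, 0, 0]], delta_rot=[[0, 0, 0], [0, 0, 0], [0, 0, 0], [0, 0, 0]])

```text
time: 44.15
position: [429.6, 270.3, -5.5]
ee_rot: [151.8, 89.9, 97.6]
force: [-2.3, -0.7, 6.3]
opening: 44.2
```

Call:
servo_tool(linear=[[0, 0, 0], [0, 0, 0], [0, 0, 0], [0, 0, 0], [0, 0, 0]], delta_rot=[[0, 0, 0], [0, 0, 0], [0, 0, 0], [0, 0, 0], [0, 0, 0]], fingers=-1)

```text
time: 44.65
position: [429.6, 270.1, -6.8]
ee_rot: [67.6, 90.0, 13.4]
force: [-0.1, 0.9, 0.1]
opening: 85.1
```

Call:
servo_tool(linear=[[-5, 0, 0], [-20, 0, 0], [-45, 0, 0], [-80, 0, 0], [-115, 0, 0]], delta_rot=[[0, 0, 0], [0, 0, 0], [0, 0, 0], [0, 0, 0], [0, 0, 0]])

```text
time: 45.15
position: [429.1, 269.6, 109.4]
ee_rot: [-68.8, 90.0, -123.0]
force: [0.1, 0.9, -0.5]
opening: 84.9
```

Call:
servo_tool(linear=[[-40, 0, 0], [-80, 0, 0], [-105, 0, 0], [-120, 0, 0], [-120, 0, 0]], delta_rot=[[0, 0, 0], [0, 0, 0], [0, 0, 0], [0, 0, 0], [0, 0, 0]])

```text
time: 45.65
position: [431.2, 270.6, 230.9]
ee_rot: [93.3, 89.7, 39.1]
force: [0.4, 0.4, 0.2]
opening: 85.1
```

Call:
servo_tool(linear=[[0, 0, 0], [0, 0, 0], [0, 0, 0], [0, 0, 0], [0, 0, 0]], delta_rot=[[0, 0, 0], [0, 0, 0], [0, 0, 0], [0, 0, 0], [0, 0, 0]])

```text
time: 46.15
position: [429.2, 269.9, 227.7]
ee_rot: [-77.2, 89.9, -131.4]
force: [-0.2, -0.4, -0.6]
opening: 85.4
```

```bash
python3 w.py sqpl 58 20 88 429.8 270.4 4; python3 - <<'E'
from h import *
for c in ('scene','top'):
    d=grab(c); X=cloud(d); cv2.imwrite(f'pics/end_{c}.png',d['img']); hs=cv2.cvtColor(d['img'],cv2.COLOR_BGR2HSV)
    for k,x,y,r,n in (('hex',423.5,-12.5,45,6),('round',637,-11.4,55,4),('oblong',430,-268.4,90,2),('square',429.8,270.4,90,4)):
        rr=np.hypot(X[...,0]-x,X[...,1]-y); B=X[(abs(X[...,2]-58)<3.5)&(rr<30)]; F=X[(X[...,2]>17)&(X[...,2]<24)&(rr<r)&(hs[...,1]<50)]
        if len(B)<20 or len(F)<30: print(c,k,len(B),len(F)); continue
        q=F[:,:2].astype(np.float32); b=cv2.minAreaRect(q); kf=np.linalg.lstsq(np.c_[F[:,:2]-[x,y],np.ones(len(F))],F[:,2],rcond=None)[0]
        print(c,k,'boss',np.round(cv2.minAreaRect(B[:,:2].astype(np.float32))[0],1),'flange',np.round(b[0],1),np.round(b[1],1),round(b[2],1),'plane',kf.round(3),'edge',np.round(edgeang(q,n),2))
E
```

```text
wrist z 57.7 1685 rect [430.3 269.7] [44.9 45.4] 42.9 circ [430.3 269.6] 22.9 edge 
wrist z 19.6 10275 rect [430.2 269.4] [120.6 120.4] 87.3 circ [429.8 269.9] 83.6 edge [-2.33  1.  ]
top z 58.2 293 rect [430.7 269.8] [42.9 43.1] 47.0 circ [430.  270.2] 22.5 edge 
top z 20.0 1815 rect [428.4 268.2] [133.4 137. ] 85.3 circ [428.8 268.5] 86.2 edge [-3.79  0.91]
scene z 57.3 532 rect [429.5 269.8] [46.5 44.7] 14.2 circ [428.9 270.2] 23.8 edge 
scene z 19.5 3574 rect [428.5 270. ] [127.8 130. ] 0.1 circ [428.1 272.4] 84.8 edge [0.18 0.95]
t 46.3 pos [429.4 270.  228.1] phi 35.8 open 85.5 F [ 0.3 -0.5  0.1] q7 12.0
  tool shift [ 2.001e+02  6.000e-01 -1.000e-01] rotvec [0. 0. 0.]
scene hex boss [422.5 -11.3] flange [421.9 -12.2] [62.3 67.3] 48.2 plane [2.0000e-03 2.0000e-03 1.9682e+01] edge [15.37  0.96]
scene round boss [636.6 -10.9] flange [636.8 -10.8] [92.6 89.1] 51.5 plane [ 0.0000e+00 -1.0000e-03  1.9429e+01] edge [-25.55   0.07]
scene oblong boss [ 429.3 -267.8] flange [ 428.9 -268.3] [163.8  60.3] 66.2 plane [ 2.0000e-03 -4.0000e-03  1.9992e+01] edge [66.02  0.87]
scene square boss [429.3 269.6] flange [429.7 270.2] [120.2 121.3] 87.8 plane [-2.0000e-03 -2.0000e-03  1.9703e+01] edge [-2.68  1.  ]
top hex boss [422.7 -12.2] flange [423.1 -12.1] [66.4 59.3] 15.6 plane [ 2.0000e-03 -3.0000e-03  2.0069e+01] edge [15.3   0.97]
top round boss [637.2 -10.6] flange [637.7 -10.6] [89.7 90.2] 59.3 plane [0.0000e+00 7.0000e-03 2.0303e+01] edge [44.5   0.08]
top oblong boss [ 430.1 -266.6] flange [ 431.  -267.6] [157.1  61.4] 66.2 plane [3.0000e-03 0.0000e+00 2.0208e+01] edge [65.64  0.86]
top square boss [429.9 269.8] flange [429.9 269.5] [119.  120.5] 87.7 plane [1.0000e-03 2.0000e-03 2.0414e+01] edge [-2.72  1.  ]
```

View pics/end_scene.png

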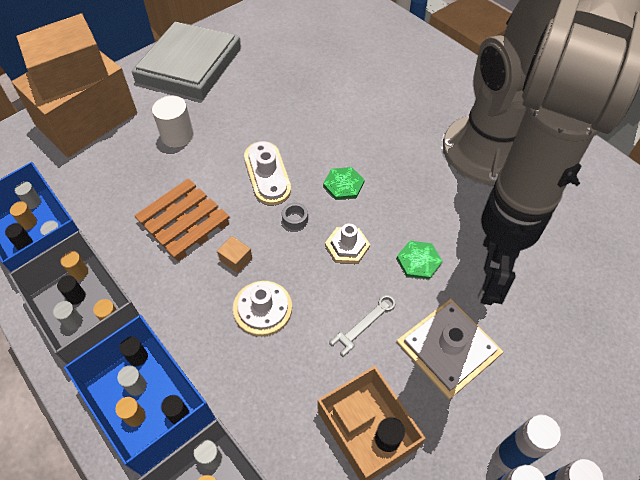

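All four covers lie on their boards: oblong at (266,173), hex (348,243), round (262,306) and square (450,347). The skid is empty and the gripper is clear. Handing in.

```bash
python3 -c "
from plant import manip
print(manip.job_done())"
```

```text
the job is handed in; nothing more can be done
None
```

I took all four covers off the stack from the top down (hex, round, oblong, square) and lowered each onto its own plywood board. The job was handed in at about 46 s of the 125 s allowed. It reports no verdict, so the figures below are my own last measurements.

| Cover | Centre off board | Angle off board | Flange top |
|---|---|---|---|
| hex | within about 1.5 mm | about 1° | 19.7–20.1 mm |
| round | within about 1 mm | not needed | 19.4–20.3 mm |
| oblong | within about 2 mm | under 1° | 20.0–20.2 mm |
| square | within about 1 mm | under 1° | 19.7–20.4 mm |

The flange tops should be at 20 mm, and all tilts came out at 0.007 rad or less. The gripper was open and well clear at the end, with the wrist force near zero.

**Failed first grasp:** my first attempt on the hex cover missed. Both the wrist and scene cameras showed the real fingertips about 30 mm short of the stated tool point, so the fingers shut at the top edge of the boss. That shifted the cover by up to about 10 mm and tilted it by about 0.09 rad until I backed off. It then settled flat near where it had been. I corrected for the 30 mm from then on, and all four covers were then gripped at the first try.

**Camera disagreement:** the cameras differed by 1–2 mm, which matches the stated calibration. Some of the coarser flange fits from the scene and top cameras also picked up the board rim. I relied on the wrist camera and on the fits that left the wood out.

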